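Clear the welding jig, set the tube home and throw its toggle clamp with a cheater tube

TASK

Get the bare steel square tube clamped in the welding jig: first take the rusty offcut out of the jig and put it in the blue scrap tray, then slide the steel tube along the plate until it is fully up against the end stop. Slip the orange cheater tube well over the clamp's handle (at least half of the round rod) and with it swing the handle past its dead point until the clamp locks, keeping the gripper itself off the handle. Finally pull the cheater tube off, lay it flat on the bench clear of the jig, and leave everything else where it was.

Things in the scene. Friction and masses are not known exactly. Their poses are not given: they have to be found in the camera images.
- jig: Fixed welding jig. Base plate of dark steel, 290 x 230 x 12 mm, on the bench; origin at bench height (z = 0). In its axes the plate spans x -140 to 150, y -100 to 130 mm, top at z = 12 mm. x: the way the work slides to the end stop (away from the robot); y: towards the side locators; z up. A red toggle clamp opposite the locators holds the work.
- end_stop (a point): Middle of the face of the end stop, a bright steel block at the far end of the jig: face at jig x = 115 mm, y from 45 to 105 mm, 25 mm thick, top 48 mm above the bench. Axes as the jig's.
- locators (a point): Midway between the two side locators, bright steel blocks 24 mm long (x) and 26 mm deep; their faces lie at jig y = 95 mm, x from -15 to 9 and from 23 to 47 mm, tops 46 mm above the bench. The point is in the plane of their faces. Axes as the jig's.
- work_home (a point): Point in the jig where the work's centre lies when it is fully home against the end stop and both locators (jig x 45, y 75, z 32 mm). Axes as the jig's.
- pivot (a point): The clamp handle's vertical hinge axis, jig x 16, y -74 mm, 36 mm above the bench; axes as the jig's. The clamp's red body lies at jig x -14 to 46, y -96 to 4 mm, up to 50 mm high. Its plunger slides along jig y at x = 16 mm, 36 mm high; its black rubber pad pushes the work against the locators. Open, the pad stays 12 to 20 mm short of the work's place.
- clamp (a joint): Angle of the clamp handle, rad, growing clockwise seen from above. 0: fully open, handle at -65 degrees from the jig's x axis (to the right and away from the robot). It resists with 0.2 N m, rising to about 1.1 N m near 0.75 (work in place); dead point at 1.0; beyond about 1.06 it draws itself to its stop at 1.12 and stays locked. Starts between 0 and 0.2.
- handle: Bare steel handle of the clamp, turning about the pivot; origin on the pivot axis, 36 mm above the bench; x along the handle outwards, z up. From 3 to 45 mm it is a flat strap 24 mm wide and 10 mm thick, from there to 110 mm a round rod 13 mm in diameter with a rounded end.
- handle_tip (a point): Free end of the clamp handle, on its centre line, 110 mm from the pivot, 36 mm above the bench; x along the handle, outwards.
- work_center (a point): Work: bare bright steel square tube, 140 mm long (its x) and 40 x 40 mm; the robot-side (-x) end is closed by a welded plate, the other is open. About 0.5 kg. The point is its centre, 20 mm above its underside; it lies on the jig's plate, about along the jig's x, 80 to 90 mm short of the end stop and 1 to 5 mm off the locators' line.
- offcut_center (a point): Rusty brown offcut of square tube, 45 mm long (its x), 30 x 30 mm, open ends, 0.11 kg, lying on the jig's plate between the work and the end stop. The point is its centre, 15 mm above its underside.
- bar_center (a point): Orange cheater tube: square steel tube 200 mm long (its x), 25 x 25 mm outside, 3 mm walls, 19 x 19 mm inside, open at both ends, about 0.4 kg, lying on the bench. The point is its centre, 12.5 mm above its underside. Slipped over the handle's rod it has 3 mm of play all round, so it leads the handle by up to about 0.15 rad; the flat strap stops it when the handle's end is 65 mm inside.
- tray: Open blue scrap tray, fixed on the bench, 150 (x) x 110 (y) x 35 mm high, 4 mm walls and floor. Origin under its centre.
- wrench: Bystander on the bench: steel combination wrench. Leave it alone.
- chipping_hammer: Bystander on the bench: chipping hammer with a wooden handle. Leave it alone.
- screwdriver: Bystander on the bench: screwdriver with an orange handle. Leave it alone.
- washer1: Bystander on the bench: dark steel washer, 38 mm. Leave it alone.
- washer2: Bystander on the bench: dark steel washer, 38 mm. Leave it alone.
- bar_clamp: Bystander on the bench: F-shaped bar clamp with orange jaws. Leave it alone.
- magnet_square: Bystander on the bench: red triangular welding magnet. Leave it alone.
- work: The same steel tube as a whole; origin under its centre.
- offcut: The same offcut as a whole; origin under its centre.
- bar: The same cheater tube as a whole; origin under its centre.
Mind the look-alikes: they are no part of the job. Of the things that look like the work, the smaller one is meant.

How it is judged (in metres and radians):
On the way, in this order (a step that is already met when the one before it is completed fails the run):
1. the offcut lies in the scrap tray, let go (x of offcut_center in the frame of tray between -0.071 and 0.071 m and y of offcut_center in the frame of tray between -0.051 and 0.051 m and z of offcut_center in the frame of tray below 0.045 m and contact force between the arm and offcut below 0.2 N), for 0.2 s.
2. the steel tube is up against the end stop (within 3 mm), with the clamp still open (x of work_center in the frame of jig above 0.042 m and y of work_center in the frame of jig between 0.061 and 0.085 m and value of joint clamp below 0.5 rad), for 0.2 s.
3. the cheater tube is slipped at least 32 mm over the handle's end, with the clamp still open (x of handle_tip in the frame of bar_center between -0.068 and 0.068 m and y of handle_tip in the frame of bar_center between -0.012 and 0.012 m and z of handle_tip in the frame of bar_center between -0.012 and 0.012 m and value of joint clamp below 0.6 rad), for 0.1 s.
4. the clamp is locked past its dead point, with the cheater tube still on the handle (x of handle_tip in the frame of bar_center between -0.09 and 0.09 m and y of handle_tip in the frame of bar_center between -0.012 and 0.012 m and z of handle_tip in the frame of bar_center between -0.012 and 0.012 m and value of joint clamp above 1.06 rad), for 0.2 s.
At the end, for the whole second after the job is handed in: The offcut is in the tray; the steel tube lies on the plate within 3 mm of the end stop and within 3 mm of the locators and square to them (0.03 rad); the clamp is locked (joint above 1.06); the cheater tube lies flat and still on the bench itself, off the jig; all let go (x of offcut_center in the frame of tray between -0.071 and 0.071 m and y of offcut_center in the frame of tray between -0.051 and 0.051 m and z of offcut_center in the frame of tray below 0.045 m and x of work_center in the frame of jig above 0.042 m and y of work_center in the frame of jig between 0.072 and 0.078 m and angle between the x axis of work_center and the x axis of jig, either way round below 0.03 rad and z of work_center in the frame of jig below 0.036 m and value of joint clamp above 1.06 rad and height (world z) of bar_center below 0.016 m and angle between bar_center's own x axis and vertical above 1.52 rad and linear speed of bar below 0.02 m/s and contact force between the arm and bar below 0.2 N and contact force between the arm and work below 0.2 N and contact force between the arm and handle below 0.2 N); the robot touches nothing.
It fails at once if the gripper pushes on the clamp handle itself (more than 3 N) (contact force between the arm and handle above 3 N).
It fails at once if the steel tube is lifted more than 15 mm off the plate instead of slid (height (world z) of work_center above 0.047 m).
It fails at once if a bystander is shifted by more than 25 mm (distance of any of wrench, chipping_hammer, screwdriver, washer1, washer2, bar_clamp, magnet_square from where it was at the start of the episode above 0.025 m).
It also fails if it takes over 72 s, if anything falls off the work surface, if the arm or the gripper's body presses on something with over 40 N, if the wrist force passes 120 N, or if a joint passes its speed limit or range.

ROBOT

A 6-joint arm with a two-finger parallel gripper is mounted at the origin on the work surface. World frame = base frame: x ahead of the robot, y to its left, z up, the work surface at z = 0. Lengths are in mm, angles in rad, forces in N, time in s.
With the tool pointing down it reaches from about 250 to 775 mm from the base axis. Payload 4 kg.
Tool frame: the origin (TCP) lies at the very end of the fingers, on their centre line; the grasp point (between the pads) lies 19 mm behind it; z points along the fingers, y is the direction in which the jaws open and shut (so a half turn about z gives the same grasp; the last joint's range is limited). The gripper opens to 85 mm and grips with 20 to 120 N. Pads are 22 mm wide; open, the fingers measure 114 mm over their backs; the gripper's body (76 mm by 85 mm) begins 54 mm behind the grasp point. The pads swing forward as they close: fully open they stand 13 mm farther back than shut.
Start: joints at [-1.294, 0.087, 1.371, -0, 1.684, -0.103], TCP at [203.903, -510.828, 192.441] pointing down, gripper open.
Joint ranges: [-3.1, 3.1], [-0.76, 2.03], [0.27, 2.55], [-1.08, 4.22], [0.17, 2.65], [-2.57, 2.57]. Speed limits (rad/s): [2.79, 2.79, 3.14, 3.14, 3.14, 3.14].

INTERFACE

Orientations are given as a unit quaternion [x, y, z, w].
In Python, from bench import ctrl, grab_frame, order gives the robot as it stands.
- The arm moves only by the tool arm_command, never from a script. Its argument "commands" is a list of rows, each a list of 3 entries, a list of its own where there are three numbers: the shift along the tool's x, y, z in mm, then the turn about the tool's z in units of 6 degrees (1.0 is 6 degrees), then the finger opening in mm, from 0 to 85.4. In form: [[[x, y, z], yaw, gripper], ...]. A call has exactly 8 rows; each row shifts and turns the commanded pose from where the row before left it, along the tool's axes as they then stand; what a row does not reach is not made up. A row lasts 1/12 s, in which the tool goes at most 41.7 mm and 7.16 degrees, less where a joint would pass 70% of its speed; a pose out of reach is approached as far as the arm can. A call with a gripper value outside its range is refused whole. The fingers move at their own pace and stop on an object; "grip_force" is the grip in N (left out, the last holds). Time passes only in rows, so rows that do not move let the fingers close, or fill a call up. It gives the time, the measured TCP pose, the force and the opening at its end, in the units of the state.
- ctrl.state(): the state, without advancing time (a new reading comes with each control period).
- grab_frame(name): name is "side" or "top"; returns a dict with "img" (480x640x3 uint8, red, green, blue), "range_z" (480x640 float32, mm along the optical axis (not along the pixel's ray), 0 where there is no reading), "camera_matrix" (3x3 intrinsics, pixels), "view" (4x4, takes a point from world to camera coordinates). Camera axes: x right, y down, z forward; pixel columns grow to the right and rows downward; lengths in mm; the calibration is good to about 2 mm. A picture is of the moment at which its call begins.
- order.close_job(): hands the job in, once; it reports no verdict.
The state is a dict: "time": time; "joint_pos": joint angles; "dq": joint speeds; "effort": joint torques, N m; "eef_pos": TCP position; "tcp_rot": TCP orientation; "wrist_force": force on the tool from outside, world axes, zero at the start; "wrist_torque": the same for the moment, N m; "grip_width": finger opening in mm.
Only numpy, scipy, OpenCV 4.12 (cv2) and the standard library are available. Lean on these libraries where they do the work, as an engineer would, in place of code of your own. Each camera call takes 0.05 s, during which the arm holds its last target. There are 200 camera calls.

## Working session

There is one attempt and no reset: what is moved stays moved. The work goes in short steps, Python scripts to look and compute and a tool call to move; the robot and the scene stay as the last step left them, time stands still between calls to the robot, and variables do not carry over. Pictures are saved under pics/ and viewed, about 8 in all and at most 12, crops included, and the job is handed in when it is done.

Besides the shell and the picture viewer there is one more tool, called as name(argument=value, ...) on one line, values as JSON. arm_command: Moves the arm, as the interface text tells. Its arguments: {"type":"object","properties":{"commands":{"type":"array"},"grip_force":{"type":"number"}},"required":["commands"]}

```bash
mkdir -p pics; ls
cat > h.py <<'E'
import numpy as np, cv2
from bench import ctrl, grab_frame, order
def cloud(f):
    z=f["range_z"];K=f["camera_matrix"];v,u=np.mgrid[:480,:640]
    p=np.stack([(u-K[0,2])/K[0,0]*z,(v-K[1,2])/K[1,1]*z,z],-1)
    T=np.linalg.inv(f["view"]); w=p@T[:3,:3].T+T[:3,3]; w[z==0]=np.nan; return w
def save(n,img): cv2.imwrite("pics/"+n,cv2.cvtColor(img,cv2.COLOR_RGB2BGR))
def proj(f,p):
    q=f["view"][:3,:3]@np.array(p,float)+f["view"][:3,3]; q=f["camera_matrix"]@q; return q[:2]/q[2]
E
python3 - <<'E'
from h import *
for n in("top","side"):
    f=grab_frame(n); save(n+"0.png",f["img"]); np.savez("%s0.npz"%n,**f)
    print(n,f["camera_matrix"],np.linalg.inv(f["view"]))
print(ctrl.state())
E
```

```text
pics
top [[582.13532964   0.         318.244466  ]
 [  0.         582.13532964 239.68812063]
 [  0.           0.           1.        ]] [[ 1.39213976e-02 -9.95943340e-01  8.88991439e-02  4.23606360e+02]
 [-9.99894230e-01 -1.34918064e-02  5.43144036e-03  1.34634249e+01]
 [-4.20999681e-03 -8.89653543e-02 -9.96025824e-01  1.35976363e+03]
 [ 0.00000000e+00  0.00000000e+00  0.00000000e+00  1.00000000e+00]]
side [[435.49436387   0.         320.15357468]
 [  0.         435.49436387 242.39005147]
 [  0.           0.           1.        ]] [[ 9.88912123e-01 -9.45338548e-02  1.14525823e-01  4.29528036e+02]
 [-1.47230208e-01 -7.24845791e-01  6.72994685e-01 -7.15897545e+02]
 [ 1.93927793e-02 -6.82394263e-01 -7.30727029e-01  8.47098436e+02]
 [ 0.00000000e+00  0.00000000e+00  0.00000000e+00  1.00000000e+00]]
{'time': 0.1, 'joint_pos': array([-1.29411138e+00,  8.79082003e-02,  1.37210892e+00, -1.86143539e-05,
        1.68354363e+00, -1.03113875e-01]), 'dq': array([ 0.00183094, -0.00071753, -0.00299477,  0.00010777, -0.00088157,
        0.00037031]), 'effort': array([ 2.79957509e-03, -3.53012002e+01, -3.14220071e+01, -4.65380856e-05,
        7.92000705e-03, -4.51086123e-06]), 'eef_pos': array([ 203.74722558, -510.3254995 ,  191.33845672]), 'tcp_rot': array([ 9.82022948e-01,  1.88759003e-01, -9.45080882e-05, -9.79540766e-04]), 'wrist_force': array([ 0.28578222, -0.28626768,  0.35139891]), 'wrist_torque': array([-0.03408233, -0.02745181, -0.01327662]), 'grip_width': 85.70043655848127}
```

View pics/top0.png

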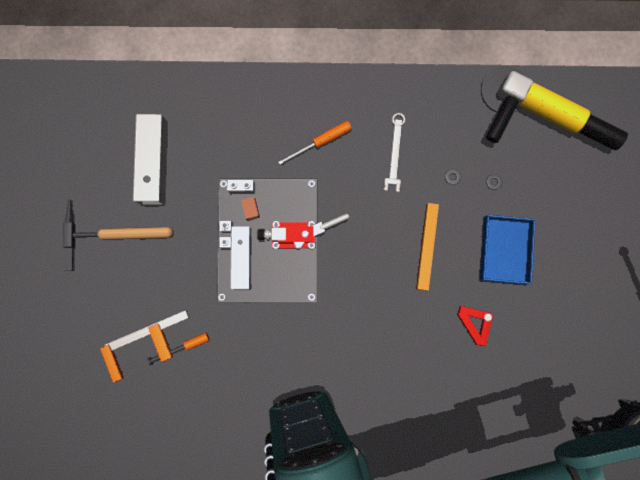

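View pics/side0.png

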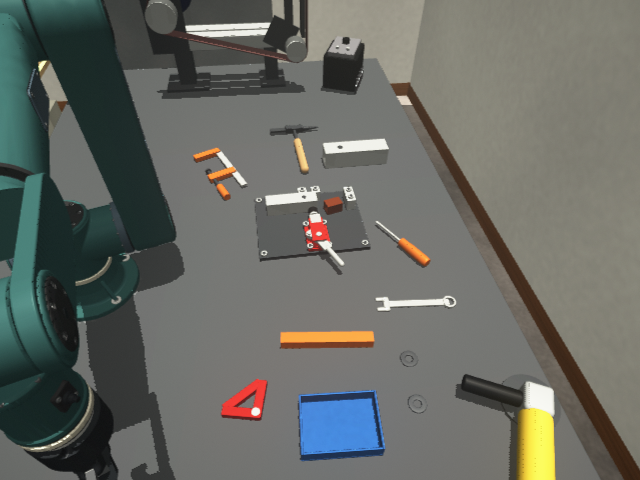

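The top view shows the jig plate at (268,240), with the work at (240,258). The big look-alike tube is off the jig at (148,158). The offcut is at (250,208) in rust brown, the orange bar at (428,246) and the tray at (508,250). The other orange items are the screwdriver (333,135) and the bar clamp (155,345). The handle runs from about (320,230) to (348,216). I choose the tube in the jig, the brown offcut and the plain orange bar.

Run:
```python
from h import *
f=dict(np.load("top0.npz")); w=cloud(f); img=f["img"].astype(int); hsv=cv2.cvtColor(f["img"],cv2.COLOR_RGB2HSV)
z=w[...,2]
def box(n,m,zr,roi):
    x0,y0,x1,y1=roi; mm=np.zeros(z.shape,bool); mm[y0:y1,x0:x1]=1
    mm&=m&(z>zr[0])&(z<zr[1])
    lab,l,st,_=cv2.connectedComponentsWithStats(mm.astype(np.uint8))
    k=1+np.argmax(st[1:,4]); mm=l==k
    p=w[mm][:,:2].astype(np.float32); r=cv2.minAreaRect(p)
    print(n,mm.sum(),"c",np.round(r[0],1),"s",np.round(r[1],1),"a",round(r[2],2),"zmed",np.median(z[mm]).round(1))
    return mm
T=np.ones(z.shape,bool)
H,S,V=hsv[...,0],hsv[...,1],hsv[...,2]
box("bench",T,(-8,6),(180,180,215,300))
box("plate+",T,(6,200),(200,165,325,310))
box("work",T,(44,70),(228,225,252,295))
box("off",(S>80),(34,60),(238,192,264,224))
box("bar",(S>120),(16,60),(410,195,445,300))
box("tray",(S>120)&(H>90)&(H<130),(22,60),(470,205,545,295))
box("stop",T,(36,70),(224,176,258,196))
box("loc1",T,(36,70),(216,218,231,234)); box("loc2",T,(36,70),(216,235,231,251))
box("handle",(V>130)&(S<40),(20,60),(318,210,352,236))
crop=cv2.resize(f["img"][170:310,205:365],None,fx=4.5,fy=4.2,interpolation=cv2.INTER_CUBIC); save("crop1.png",crop)
```

```text
bench 4093 c [543.1 306. ] s [282.3  82.8] a 1.67 zmed 0.3
plate+ 12143 c [543.3 132.7] s [249.6 294.6] a 89.75 zmed 13.6
work 1132 c [498.2 196.2] s [138.   41.5] a 1.07 zmed 52.0
off 263 c [613.8 178.4] s [45.5 29.9] a 15.12 zmed 42.2
bar 987 c [ 532.7 -231.9] s [ 27.  200.7] a 82.78 zmed 24.3
tray 577 c [ 527.2 -414.6] s [112.1 150.4] a 85.71 zmed 32.6
stop 311 c [663.7 201.4] s [25.7 60.8] a 1.3 zmed 48.8
loc1 121 c [571.6 233. ] s [23.7 23.7] a 0.72 zmed 47.7
loc2 120 c [532.7 231.8] s [23.3 23.7] a 1.07 zmed 47.6
handle 199 c [584.1  -9.7] s [23.2 80.6] a 27.85 zmed 41.1
```

View pics/crop1.png

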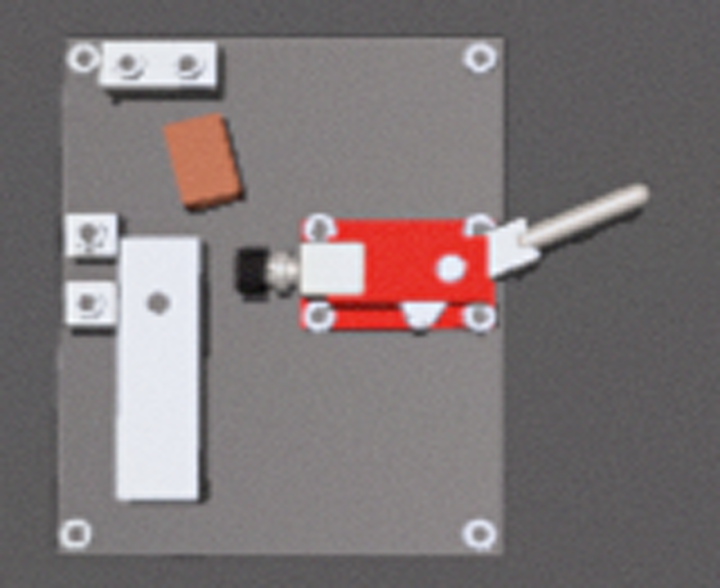

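```bash
cat >> h.py <<'E'
from scipy.spatial.transform import Rotation as Ro
def yaw():
    x=Ro.from_quat(ctrl.state()["tcp_rot"]).as_matrix()[:,0]; return np.degrees(np.arctan2(x[1],x[0]))
def plan(wps):
    """wps: (x,y,z,yawdeg,grip,nrows) from the measured pose; prints rows in tool axes"""
    s=ctrl.state(); R=Ro.from_quat(s["tcp_rot"]).as_matrix(); p=np.array(s["eef_pos"]); y=yaw(); rows=[]
    print("at",p.round(1),round(y,1),"q6",np.degrees(s["joint_pos"][5]).round(), "t",s["time"])
    for x1,y1,z1,yw,g,n in wps:
        d=(yw-y+180)%360-180 if abs(yw-y)<=180 else yw-y
        for k in range(n,0,-1):
            step=(np.array([x1,y1,z1])-p)/k; u=round(-d/n/6,2)
            r=np.round(R.T@step,1); rows.append([r.tolist(),u,g]); p=p+R@r
            R=R@Ro.from_euler("z",6*u,degrees=True).as_matrix()
        y=yw
    while len(rows)%8: rows.append([[0,0,0],0,g])
    for i in range(0,len(rows),8): print(str(rows[i:i+8]).replace(" ",""))
O=np.array([538.,124.]); A=0.019
def J(x,y):
    c,s=np.cos(A),np.sin(A); return O+np.array([c*x-s*y,s*x+c*y])
E
python3 - <<'E'
from h import *
f=dict(np.load("top0.npz")); w=cloud(f); P=J(16,-74); print("pivot",P)
hsv=cv2.cvtColor(f["img"],cv2.COLOR_RGB2HSV)
r=np.linalg.norm(w[...,:2]-P,axis=-1); m=(w[...,2]>34)&(w[...,2]<60)&(r>52)&(r<125)&(w[...,1]<20)
p=w[m][:,:2].astype(np.float32); print(m.sum(),"z",np.median(w[m][:,2]),"rmax",r[m].max())
vx,vy,x0,y0=cv2.fitLine(p,cv2.DIST_HUBER,0,.1,.1).ravel(); a=np.degrees(np.arctan2(vy,vx)); print("ang",a,"pt",x0,y0)
d=p-P; print("ang about pivot",np.degrees(np.arctan2(d.mean(0)[1],d.mean(0)[0])))
plan([(614,178.5,110,15,60,24),(614,178.5,15,15,60,8)])
E
```

```text
pivot [555.40302749  50.31733831]
134 z 40.73012277069836 rmax 108.39006924291398
ang -65.22535 pt 587.58374 -22.91955
ang about pivot -66.08236399016408
at [ 203.7 -510.3  191.3] 21.8 q6 -6.0 t 0.1
[[[26.5,-20.3,3.4],np.float64(0.05),60],[[26.4,-20.5,3.4],np.float64(0.05),60],[[26.3,-20.6,3.4],np.float64(0.05),60],[[26.2,-20.7,3.4],np.float64(0.05),60],[[26.1,-20.9,3.4],np.float64(0.05),60],[[26.0,-21.0,3.4],np.float64(0.05),60],[[25.9,-21.1,3.4],np.float64(0.05),60],[[25.8,-21.3,3.4],np.float64(0.05),60]]
[[[25.6,-21.4,3.5],np.float64(0.05),60],[[25.5,-21.5,3.4],np.float64(0.05),60],[[25.4,-21.7,3.5],np.float64(0.05),60],[[25.3,-21.8,3.4],np.float64(0.05),60],[[25.2,-21.9,3.5],np.float64(0.05),60],[[25.1,-22.1,3.4],np.float64(0.05),60],[[25.0,-22.2,3.5],np.float64(0.05),60],[[24.8,-22.3,3.4],np.float64(0.05),60]]
[[[24.7,-22.5,3.5],np.float64(0.05),60],[[24.6,-22.6,3.4],np.float64(0.05),60],[[24.5,-22.7,3.5],np.float64(0.05),60],[[24.4,-22.8,3.4],np.float64(0.05),60],[[24.2,-23.0,3.5],np.float64(0.05),60],[[24.1,-23.1,3.4],np.float64(0.05),60],[[24.0,-23.2,3.5],np.float64(0.05),60],[[23.9,-23.3,3.4],np.float64(0.05),60]]
[[[-0.0,0.0,11.9],0.0,60],[[-0.0,0.0,11.9],0.0,60],[[-0.0,0.0,11.9],0.0,60],[[-0.0,0.0,11.9],0.0,60],[[-0.0,0.0,11.9],0.0,60],[[-0.0,0.0,11.8],0.0,60],[[-0.0,0.1,11.9],0.0,60],[[-0.0,0.0,11.8],0.0,60]]
```

arm_command(commands=[[[26.4,-20.5,3],0,60],[[26.4,-20.5,3],0,60],[[26.4,-20.5,3],0,60],[[26.4,-20.5,3],0,60],[[26.4,-20.5,3],0,60],[[26.4,-20.5,3],0,60],[[26.4,-20.5,3],0,60],[[26.4,-20.5,3],0,60]], grip_force=40)

```text
time: 0.77
eef_pos: [339.5, -278.5, 167.8]
tcp_rot: [0.982, 0.189, -0.0, -0.0]
wrist_force: [0.4, -0.3, 0.4]
grip_width: 60.1
```

arm_command(commands=[[[26.4,-20.5,3],0,60],[[26.4,-20.5,3],0,60],[[26.4,-20.5,3],0,60],[[26.4,-20.5,3],0,60],[[26.4,-20.5,3],0,60],[[26.4,-20.5,3],0,60],[[26.4,-20.5,3],0,60],[[26.4,-20.5,3],0,60]])

```text
time: 1.43
eef_pos: [474.8, -47.9, 143.8]
tcp_rot: [0.982, 0.189, -0.0, -0.0]
wrist_force: [1.0, -0.3, 0.7]
grip_width: 60.0
```

```bash
sed -i 's/u=round(-d\/n\/6,2)/u=round(float(-d\/n\/6),2)/' h.py
python3 - <<'E'
from h import *
plan([(614,178.5,110,15,60,8),(614,178.5,15,15,60,8)])
E
```

```text
at [474.8 -47.9 143.8] 21.8 q6 56.0 t 1.4333
[[[26.7,-19.8,4.2],0.14,60],[[26.4,-20.2,4.2],0.14,60],[[26.0,-20.6,4.2],0.14,60],[[25.8,-21.0,4.2],0.14,60],[[25.4,-21.4,4.2],0.14,60],[[25.1,-21.7,4.2],0.14,60],[[24.8,-22.1,4.3],0.14,60],[[24.5,-22.5,4.2],0.14,60]]
[[[0.0,0.0,11.9],0.0,60],[[0.0,0.0,11.9],0.0,60],[[0.0,0.0,11.9],0.0,60],[[0.0,0.0,11.9],0.0,60],[[0.0,0.0,11.9],0.0,60],[[0.0,0.0,11.8],0.0,60],[[0.0,0.0,11.9],0.0,60],[[0.1,0.0,11.8],0.0,60]]
```

arm_command(commands=[[[26.7,-19.8,4.2],0.14,60],[[26.4,-20.2,4.2],0.14,60],[[26.0,-20.6,4.2],0.14,60],[[25.8,-21.0,4.2],0.14,60],[[25.4,-21.4,4.2],0.14,60],[[25.1,-21.7,4.2],0.14,60],[[24.8,-22.1,4.2],0.14,60],[[24.5,-22.5,4.2],0.14,60]])

```text
time: 2.1
eef_pos: [614.0, 178.3, 109.7]
tcp_rot: [0.991, 0.131, -0.001, 0.0]
wrist_force: [0.3, -0.7, -0.3]
grip_width: 59.9
```

arm_command(commands=[[[0,0,14],0,60],[[0,0,14],0,60],[[0,0,14],0,60],[[0,0,14],0,60],[[0,0,14],0,60],[[0,0,14],0,60],[[0,0,10],0,60],[[0,0,0],0,60]])

```text
time: 2.77
eef_pos: [611.3, 176.3, 13.0]
tcp_rot: [0.991, 0.131, -0.003, 0.0]
wrist_force: [-0.3, -0.4, -0.6]
grip_width: 59.8
```

arm_command(commands=[[[0,0,0],0,15],[[0,0,0],0,15],[[0,0,0],0,15],[[0,0,0],0,15],[[0,0,0],0,15],[[0,0,0],0,15],[[0,0,0],0,15],[[0,0,0],0,15]])

```text
time: 3.43
eef_pos: [613.9, 176.8, 17.0]
tcp_rot: [0.991, 0.131, 0.0, 0.0]
wrist_force: [-0.8, 0.0, 1.2]
grip_width: 14.7
```

Run:
```python
from h import *
f=grab_frame("side"); u,v=proj(f,[613.9,176.8,17]).astype(int); print(u,v)
c=f["img"][max(v-80,0):v+60,max(u-100,0):u+100]; save("s1.png",cv2.resize(c,None,fx=4,fy=4))
```

```text
332 207
```

View pics/s1.png

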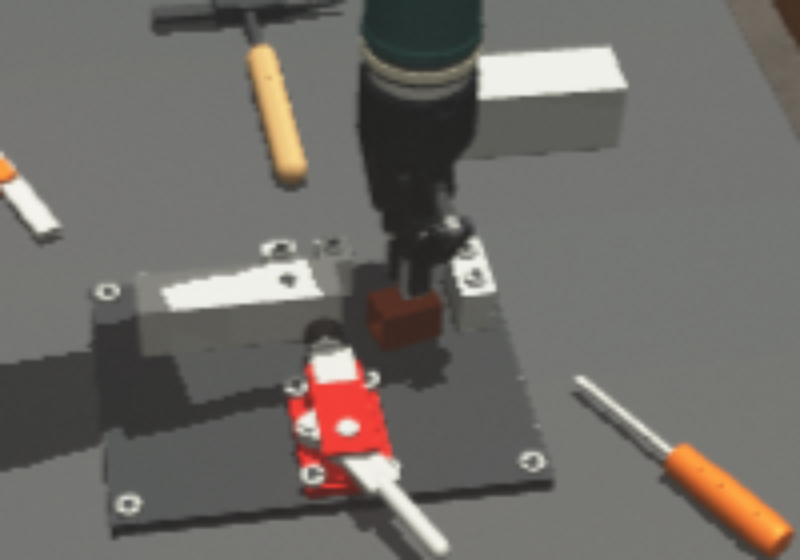

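The side crop shows the fingers closed behind the offcut, at crop (410,270) against offcut (403,318), so they do not straddle it. I'll measure where both are.

```bash
cat >> h.py <<'E'
def brown(f):
    h=cv2.cvtColor(f["img"],cv2.COLOR_RGB2HSV); w=cloud(f)
    m=((h[...,0]<12)|(h[...,0]>174))&(h[...,1]>90)&(h[...,2]<190)
    m&=(w[...,2]>5)&(w[...,2]<60)&(abs(w[...,0]-615)<60)&(abs(w[...,1]-175)<50)
    return m,w
E
python3 - <<'E'
from h import *
print(ctrl.state()["eef_pos"],ctrl.state()["grip_width"])
for f in (grab_frame("side"),grab_frame("top"),dict(np.load("side0.npz"))):
    m,w=brown(f); p=w[m]; print(m.sum(),np.nanpercentile(p,[2,50,98],axis=0).round(1).tolist())
    t=m&(w[...,2]>38)
    if t.sum()>5: print(" top",t.sum(),cv2.minAreaRect(w[t][:,:2].astype(np.float32)))
E
```

```text
[613.84745836 176.80096062  16.86104638] 14.997442269065361
220 [[590.2, 156.2, 11.0], [609.2, 164.9, 35.3], [635.7, 186.1, 43.6]]
 top 88 ((613.1646728515625, 173.92120361328125), (45.523040771484375, 29.706008911132812), 6.48662805557251)
53 [[575.0, 132.9, 10.4], [593.7, 179.4, 39.7], [602.5, 190.2, 47.0]]
 top 33 ((595.5836791992188, 179.70172119140625), (12.038100242614746, 17.06267547607422), 14.626944541931152)
248 [[590.5, 155.6, 11.4], [612.4, 168.6, 37.6], [636.4, 193.0, 43.4]]
 top 117 ((614.4620971679688, 175.55450439453125), (45.17021179199219, 34.361366271972656), 12.894254684448242)
```

Run:
```python
from h import *
f=grab_frame("side"); w=cloud(f); w0=cloud(dict(np.load("side0.npz")))
near=(abs(w[...,0]-614)<70)&(abs(w[...,1]-177)<70)
ch=near&(abs(w-w0).max(-1)>25)
for a in range(10,150,10):
    m=ch&(w[...,2]>a)&(w[...,2]<=a+10)
    if m.sum()>2: print(a,m.sum(),np.percentile(w[m],[5,50,95],axis=0).round(0).tolist())
c=f["img"][150:235,280:385]; save("s2.png",cv2.convertScaleAbs(cv2.resize(c,None,fx=7,fy=7,interpolation=cv2.INTER_CUBIC),alpha=2.2,beta=20))
```

```text
50 4 [[603.0, 180.0, 57.0], [606.0, 181.0, 59.0], [609.0, 183.0, 59.0]]
60 22 [[603.0, 155.0, 61.0], [612.0, 160.0, 67.0], [626.0, 182.0, 69.0]]
70 32 [[603.0, 154.0, 72.0], [613.0, 161.0, 76.0], [624.0, 182.0, 80.0]]
80 24 [[603.0, 154.0, 81.0], [609.0, 162.0, 84.0], [625.0, 187.0, 89.0]]
90 14 [[601.0, 154.0, 90.0], [607.0, 172.0, 96.0], [612.0, 187.0, 99.0]]
100 53 [[595.0, 134.0, 101.0], [611.0, 155.0, 104.0], [632.0, 204.0, 108.0]]
110 39 [[593.0, 127.0, 111.0], [608.0, 157.0, 116.0], [634.0, 214.0, 119.0]]
120 72 [[594.0, 123.0, 120.0], [611.0, 155.0, 125.0], [634.0, 215.0, 129.0]]
130 60 [[591.0, 119.0, 131.0], [605.0, 154.0, 134.0], [634.0, 221.0, 140.0]]
140 72 [[595.0, 112.0, 140.0], [618.0, 130.0, 146.0], [639.0, 182.0, 150.0]]
```

View pics/s2.png

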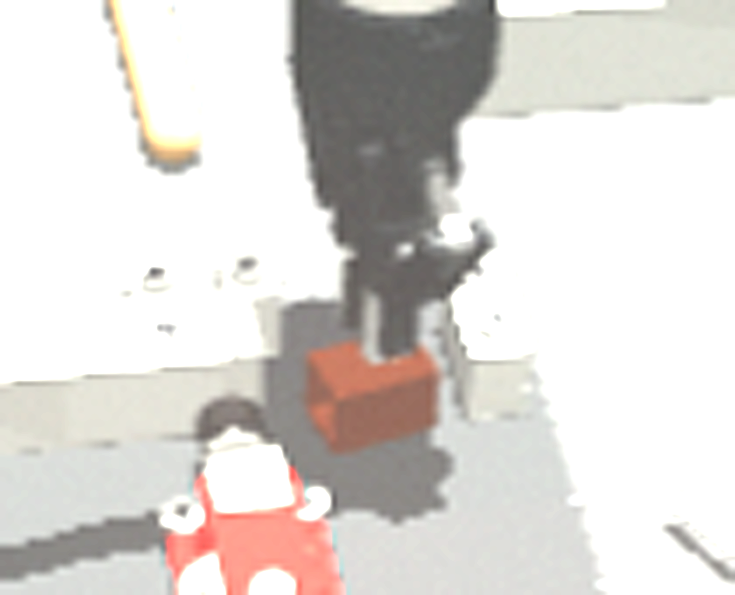

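The enlarged crop shows the front finger ending at about (390,358) over the offcut's top face, as if it stands on top. I'll check the fingertip height and the camera-to-robot offset.

Run:
```python
from h import *
f=grab_frame("side"); w=cloud(f); print(ctrl.state()["wrist_force"],ctrl.state()["effort"].round(2))
for y in (155,162,169,177):
    for z in (20,42,50): print(y,z,proj(f,[612,y,z]).round(1))
for v in range(186,210): print(v,[tuple(w[v,u].round(0).astype(int)) for u in (330,333,336,339)])
```

```text
[ 0.24587763 -0.28977066  0.35989458] [  0.   -45.17 -29.19  -0.     0.    -0.  ]
155 20 [333.2 212.2]
155 42 [333.5 206.3]
155 50 [333.6 204.1]
162 20 [332.7 210.5]
162 42 [333.1 204.6]
162 50 [333.2 202.4]
169 20 [332.3 208.8]
169 42 [332.6 202.9]
169 50 [332.8 200.7]
177 20 [331.9 206.9]
177 42 [332.2 201. ]
177 50 [332.3 198.8]
186 [(np.int64(605), np.int64(181), np.int64(93)), (np.int64(608), np.int64(157), np.int64(112)), (np.int64(623), np.int64(187), np.int64(86)), (np.int64(617), np.int64(124), np.int64(139))]
187 [(np.int64(605), np.int64(181), np.int64(89)), (np.int64(608), np.int64(155), np.int64(111)), (np.int64(616), np.int64(158), np.int64(107)), (np.int64(616), np.int64(122), np.int64(137))]
188 [(np.int64(605), np.int64(181), np.int64(86)), (np.int64(609), np.int64(158), np.int64(105)), (np.int64(616), np.int64(155), np.int64(107)), (np.int64(617), np.int64(124), np.int64(132))]
189 [(np.int64(605), np.int64(183), np.int64(81)), (np.int64(608), np.int64(155), np.int64(104)), (np.int64(613), np.int64(138), np.int64(117)), (np.int64(617), np.int64(121), np.int64(131))]
[... 3200 characters left out ...]
.int64(163), np.int64(35)), (np.int64(629), np.int64(163), np.int64(34))]
207 [(np.int64(602), np.int64(156), np.int64(40)), (np.int64(612), np.int64(161), np.int64(34)), (np.int64(621), np.int64(165), np.int64(30)), (np.int64(629), np.int64(163), np.int64(30))]
208 [(np.int64(603), np.int64(157), np.int64(35)), (np.int64(612), np.int64(160), np.int64(31)), (np.int64(621), np.int64(164), np.int64(26)), (np.int64(630), np.int64(166), np.int64(24))]
209 [(np.int64(603), np.int64(158), np.int64(30)), (np.int64(612), np.int64(160), np.int64(27)), (np.int64(621), np.int64(163), np.int64(24)), (np.int64(631), np.int64(167), np.int64(19))]<stdin>:5: RuntimeWarning: invalid value encountered in cast
```

The depth rows put the fingertip bottom at z ≈ 55 mm, while the reported TCP z is 17. Laterally the two agree. So the reported TCP reads about 38 mm low and no contact was made. I'll open and descend gently, then verify by the grasp.

arm_command(commands=[[[0,0,0],0,60],[[0,0,0],0,60],[[0,0,0],0,60],[[0,0,0],0,60],[[0,0,0],0,60],[[0,0,0],0,60],[[0,0,0],0,60],[[0,0,0],0,60]])

```text
time: 4.35
eef_pos: [613.8, 176.8, 16.8]
tcp_rot: [0.991, 0.131, 0.0, 0.0]
wrist_force: [-0.2, -0.3, 0.2]
grip_width: 59.9
```

arm_command(commands=[[[0,0,3],0,60],[[0,0,3],0,60],[[0,0,3],0,60],[[0,0,3],0,60],[[0,0,3],0,60],[[0,0,3],0,60],[[0,0,3],0,60],[[0,0,0],0,60]])

```text
time: 5.02
eef_pos: [613.2, 176.7, -5.3]
tcp_rot: [0.991, 0.131, -0.001, 0.0]
wrist_force: [-0.2, -0.2, 0.0]
grip_width: 60.2
```

arm_command(commands=[[[0,0,3],0,60],[[0,0,3],0,60],[[0,0,3],0,60],[[0,0,3],0,60],[[0,0,2],0,60],[[0,0,0],0,60],[[0,0,0],0,20],[[0,0,0],0,20]])

```text
time: 5.68
eef_pos: [614.0, 176.8, -18.1]
tcp_rot: [0.991, 0.131, 0.0, 0.0]
wrist_force: [-0.5, -0.6, 0.1]
grip_width: 36.7
```

arm_command(commands=[[[0,0,0],0,20],[[0,0,0],0,20],[[0,0,0],0,20],[[0,0,0],0,20],[[0,0,0],0,20],[[0,0,0],0,20],[[0,0,0],0,20],[[0,0,0],0,20]])

```text
time: 6.35
eef_pos: [614.2, 176.9, -17.8]
tcp_rot: [0.991, 0.131, 0.0, 0.0]
wrist_force: [0.4, 0.4, 2.5]
grip_width: 29.2
```

Run:
```python
from h import *
f=grab_frame("side"); w=cloud(f); print(ctrl.state()["wrist_force"])
u,v=proj(f,[606,160,42]).astype(int)
for v in range(195,212): print(v,[tuple(np.nan_to_num(w[v,u]).round(0).astype(int).tolist()) for u in (327,330,333,336,339)])
```

```text
[0.32688797 0.08317345 2.40205398]
195 [(609, 241, 10), (607, 188, 55), (608, 149, 88), (616, 150, 87), (618, 123, 110)]
196 [(608, 238, 9), (0, 0, 0), (608, 148, 86), (616, 148, 84), (618, 123, 106)]
197 [(600, 191, 46), (608, 190, 45), (609, 153, 78), (626, 196, 39), (618, 121, 104)]
198 [(601, 196, 37), (608, 192, 41), (609, 155, 72), (626, 192, 38), (618, 119, 102)]
199 [(601, 196, 34), (608, 187, 41), (610, 156, 68), (617, 151, 71), (618, 121, 97)]
200 [(599, 185, 40), (607, 183, 41), (610, 157, 63), (616, 147, 72), (619, 122, 93)]
201 [(598, 179, 42), (606, 178, 41), (609, 150, 66), (614, 135, 79), (618, 119, 92)]
202 [(598, 177, 40), (606, 176, 40), (0, 0, 0), (614, 136, 74), (619, 122, 86)]
203 [(597, 173, 39), (606, 174, 37), (610, 153, 56), (614, 133, 73), (620, 125, 80)]
204 [(596, 167, 41), (604, 168, 40), (0, 0, 0), (614, 133, 70), (620, 124, 77)]
205 [(595, 164, 41), (0, 0, 0), (610, 155, 47), (617, 147, 53), (626, 150, 49)]
206 [(599, 185, 18), (602, 155, 44), (611, 156, 42), (617, 148, 49), (627, 152, 44)]
207 [(600, 185, 14), (602, 155, 40), (611, 155, 40), (618, 148, 45), (627, 152, 41)]
208 [(599, 181, 13), (603, 158, 34), (611, 154, 37), (618, 147, 42), (626, 147, 42)]
209 [(598, 177, 14), (603, 158, 30), (611, 154, 33), (617, 146, 40), (627, 149, 35)]
210 [(598, 174, 13), (603, 157, 28), (611, 152, 31), (617, 144, 37), (627, 150, 31)]
211 [(596, 165, 17), (603, 154, 27), (611, 153, 26), (619, 150, 28), (631, 165, 13)]
```

Run:
```python
from h import *
plan([(614,177,72,15,20,8),(527,-414.6,72,-4,20,24)])
```

```text
at [614.2 176.9 -17.8] 15.0 q6 86.0 t 6.4
[[[-0.0,-0.0,-11.2],0.0,20],[[-0.0,-0.0,-11.2],0.0,20],[[-0.0,-0.0,-11.2],0.0,20],[[-0.0,-0.0,-11.2],0.0,20],[[-0.0,-0.0,-11.2],0.0,20],[[-0.0,-0.1,-11.3],0.0,20],[[-0.0,-0.0,-11.2],0.0,20],[[-0.1,-0.1,-11.3],0.0,20]]
[[[-9.9,22.9,-0.0],0.13,20],[[-9.6,23.0,-0.0],0.13,20],[[-9.3,23.1,-0.0],0.13,20],[[-9.0,23.3,-0.0],0.13,20],[[-8.6,23.4,-0.0],0.13,20],[[-8.3,23.5,-0.0],0.13,20],[[-8.0,23.6,-0.0],0.13,20],[[-7.7,23.7,-0.0],0.13,20]]
[[[-7.3,23.8,-0.0],0.13,20],[[-7.0,23.9,-0.0],0.13,20],[[-6.7,24.0,-0.0],0.13,20],[[-6.4,24.1,-0.0],0.13,20],[[-6.0,24.2,-0.0],0.13,20],[[-5.7,24.2,-0.0],0.13,20],[[-5.4,24.3,-0.0],0.13,20],[[-5.1,24.4,-0.0],0.13,20]]
[[[-4.7,24.5,-0.0],0.13,20],[[-4.4,24.5,-0.0],0.13,20],[[-4.1,24.6,-0.0],0.13,20],[[-3.7,24.6,-0.0],0.13,20],[[-3.4,24.7,-0.0],0.13,20],[[-3.0,24.7,-0.0],0.13,20],[[-2.7,24.8,-0.1],0.13,20],[[-2.4,24.7,-0.0],0.13,20]]
```

arm_command(commands=[[[0,0,-5],0,20],[[0,0,-12],0,20],[[0,0,-12],0,20],[[0,0,-12],0,20],[[0,0,-12],0,20],[[0,0,-12],0,20],[[0,0,-12],0,20],[[0,0,-12],0,20]])

```text
time: 7.07
eef_pos: [614.0, 176.8, 72.5]
tcp_rot: [0.991, 0.131, 0.0, 0.0]
wrist_force: [0.8, 0.6, -0.8]
grip_width: 29.0
```

arm_command(commands=[[[-9.9,22.9,0],0.13,20],[[-9.6,23.0,0],0.13,20],[[-9.3,23.1,0],0.13,20],[[-9.0,23.3,0],0.13,20],[[-8.6,23.4,0],0.13,20],[[-8.3,23.5,0],0.13,20],[[-8.0,23.6,0],0.13,20],[[-7.7,23.7,0],0.13,20]])

```text
time: 7.73
eef_pos: [584.6, -21.7, 71.7]
tcp_rot: [0.997, 0.076, 0.0, 0.0]
wrist_force: [0.0, -0.0, -0.7]
grip_width: 29.4
```

arm_command(commands=[[[-7.3,23.8,0],0.13,20],[[-7.0,23.9,0],0.13,20],[[-6.7,24.0,0],0.13,20],[[-6.4,24.1,0],0.13,20],[[-6.0,24.2,0],0.13,20],[[-5.7,24.2,0],0.13,20],[[-5.4,24.3,0],0.13,20],[[-5.1,24.4,0],0.13,20]])

```text
time: 8.4
eef_pos: [555.7, -218.9, 71.8]
tcp_rot: [1.0, 0.022, 0.0, 0.0]
wrist_force: [0.2, 0.4, -0.8]
grip_width: 29.1
```

arm_command(commands=[[[-4.7,24.5,0],0.13,20],[[-4.4,24.5,0],0.13,20],[[-4.1,24.6,0],0.13,20],[[-3.7,24.6,0],0.13,20],[[-3.4,24.7,0],0.13,20],[[-3.0,24.7,0],0.13,20],[[-2.7,24.8,0],0.13,20],[[-2.4,24.7,0],0.13,20]])

```text
time: 9.07
eef_pos: [526.6, -416.0, 71.6]
tcp_rot: [0.999, -0.032, 0.0, 0.0]
wrist_force: [0.6, -0.3, -0.5]
grip_width: 29.4
```

arm_command(commands=[[[0,0,14],0,20],[[0,0,14],0,20],[[0,0,14],0,20],[[0,0,14],0,20],[[0,0,14],0,20],[[0,0,14],0,20],[[0,0,9],0,20],[[0,0,0],0,20]])

```text
time: 9.73
eef_pos: [526.1, -413.8, -24.5]
tcp_rot: [0.999, -0.032, -0.001, -0.001]
wrist_force: [-0.4, 0.5, -0.5]
grip_width: 29.1
```

arm_command(commands=[[[0,0,0],0,20],[[0,0,0],0,45],[[0,0,0],0,45],[[0,0,0],0,45],[[0,0,0],0,45],[[0,0,-3],0,45],[[0,0,-10],0,45],[[0,0,-12],0,45]])

```text
time: 10.4
eef_pos: [526.3, -414.3, 2.8]
tcp_rot: [0.999, -0.032, -0.001, -0.001]
wrist_force: [-0.8, -0.1, -0.0]
grip_width: 45.1
```

Run:
```python
from h import *
p=J(-80,73); print(p)
plan([(527,-415,72,-4,20,5),(p[0],p[1],72,1,20,27)])
```

```text
[456.62752302 195.46691535]
at [ 526.3 -414.3    2.8] -3.7 q6 51.0 t 10.4
[[[0.1,0.1,-13.8],0.01,20],[[0.1,0.1,-13.9],0.01,20],[[0.1,0.1,-13.8],0.01,20],[[0.2,0.1,-13.9],0.01,20],[[0.1,0.2,-13.8],0.01,20],[[-4.2,-22.4,0.0],-0.03,20],[[-4.1,-22.4,0.0],-0.03,20],[[-4.0,-22.4,0.0],-0.03,20]]
[[[-4.0,-22.4,0.0],-0.03,20],[[-3.9,-22.4,0.0],-0.03,20],[[-3.8,-22.4,0.0],-0.03,20],[[-3.7,-22.5,0.0],-0.03,20],[[-3.7,-22.5,0.0],-0.03,20],[[-3.6,-22.5,0.0],-0.03,20],[[-3.5,-22.5,0.0],-0.03,20],[[-3.5,-22.5,0.1],-0.03,20]]
[[[-3.4,-22.5,0.0],-0.03,20],[[-3.3,-22.5,0.1],-0.03,20],[[-3.3,-22.5,0.0],-0.03,20],[[-3.2,-22.5,0.1],-0.03,20],[[-3.1,-22.5,0.0],-0.03,20],[[-3.0,-22.6,0.1],-0.03,20],[[-3.0,-22.6,0.0],-0.03,20],[[-2.9,-22.6,0.1],-0.03,20]]
[[[-2.8,-22.6,0.0],-0.03,20],[[-2.8,-22.6,0.1],-0.03,20],[[-2.7,-22.6,0.0],-0.03,20],[[-2.6,-22.6,0.1],-0.03,20],[[-2.5,-22.6,0.0],-0.03,20],[[-2.5,-22.6,0.1],-0.03,20],[[-2.4,-22.6,0.0],-0.03,20],[[-2.3,-22.6,0.1],-0.03,20]]
```

arm_command(commands=[[[0,0,-14],0,20],[[0,0,-14],0,20],[[0,0,-14],0,20],[[0,0,-14],0,20],[[0,0,-14],0,20],[[0,0,0],-0.27,20],[[0,0,0],-0.27,20],[[0,0,0],-0.27,20]])

```text
time: 11.07
eef_pos: [527.7, -415.5, 75.9]
tcp_rot: [1.0, 0.011, 0.001, 0.001]
wrist_force: [0.2, 0.7, -0.1]
grip_width: 19.9
```

Run:
```python
from h import *
f=grab_frame("top"); w=cloud(f); h=cv2.cvtColor(f["img"],cv2.COLOR_RGB2HSV)
m=((h[...,0]<12)|(h[...,0]>174))&(h[...,1]>80); m[:205]=0;m[290:]=0;m[:,:480]=0;m[:,535:]=0
print("brown in tray",m.sum(),np.median(w[m],axis=0))
p=J(-135,73); plan([(p[0],p[1],72,1,20,24)])
```

```text
brown in tray 185 [ 519.68201799 -402.78642557   32.37996161]
at [ 527.5 -415.4   75.5] 1.3 q6 46.0 t 11.1167
[[[-4.7,-25.5,0.1],0.0,20],[[-4.7,-25.5,0.1],0.0,20],[[-4.7,-25.5,0.1],0.0,20],[[-4.7,-25.5,0.1],0.0,20],[[-4.7,-25.5,0.1],0.0,20],[[-4.7,-25.5,0.1],0.0,20],[[-4.7,-25.5,0.1],0.0,20],[[-4.6,-25.5,0.1],0.0,20]]
[[[-4.7,-25.5,0.1],0.0,20],[[-4.6,-25.5,0.1],0.0,20],[[-4.7,-25.5,0.1],0.0,20],[[-4.6,-25.5,0.1],0.0,20],[[-4.7,-25.5,0.0],0.0,20],[[-4.6,-25.5,0.1],0.0,20],[[-4.7,-25.6,0.0],0.0,20],[[-4.6,-25.5,0.1],0.0,20]]
[[[-4.7,-25.6,0.0],0.0,20],[[-4.6,-25.5,0.1],0.0,20],[[-4.7,-25.6,0.0],0.0,20],[[-4.6,-25.5,0.1],0.0,20],[[-4.7,-25.6,0.0],0.0,20],[[-4.6,-25.5,0.1],0.0,20],[[-4.7,-25.6,0.0],0.0,20],[[-4.6,-25.5,0.1],0.0,20]]
```

arm_command(commands=[[[-4.7,-25.5,0],0,20],[[-4.7,-25.5,0],0,20],[[-4.7,-25.5,0],0,20],[[-4.7,-25.5,0],0,20],[[-4.7,-25.5,0],0,20],[[-4.7,-25.5,0],0,20],[[-4.7,-25.5,0],0,20],[[-4.7,-25.5,0],0,20]])

```text
time: 11.78
eef_pos: [485.3, -210.7, 74.5]
tcp_rot: [1.0, 0.01, 0.001, 0.001]
wrist_force: [0.5, -0.3, 0.1]
grip_width: 20.0
```

arm_command(commands=[[[-4.7,-25.5,0],0,20],[[-4.7,-25.5,0],0,20],[[-4.7,-25.5,0],0,20],[[-4.7,-25.5,0],0,20],[[-4.7,-25.5,0],0,20],[[-4.7,-25.5,0],0,20],[[-4.7,-25.5,0],0,20],[[-4.7,-25.5,0],0,20]])

```text
time: 12.45
eef_pos: [443.5, -7.4, 74.6]
tcp_rot: [1.0, 0.01, 0.001, 0.0]
wrist_force: [0.2, 0.3, -0.0]
grip_width: 19.9
```

arm_command(commands=[[[-4.7,-25.5,0],0,20],[[-4.7,-25.5,0],0,20],[[-4.7,-25.5,0],0,20],[[-4.7,-25.5,0],0,20],[[-4.7,-25.5,0],0,20],[[-4.7,-25.5,0],0,20],[[-4.7,-25.5,0],0,20],[[-4.7,-25.5,0],0,20]])

```text
time: 13.12
eef_pos: [401.7, 196.2, 74.6]
tcp_rot: [1.0, 0.01, 0.001, -0.0]
wrist_force: [0.2, 0.4, 0.4]
grip_width: 20.2
```

arm_command(commands=[[[0,0,14],0,20],[[0,0,14],0,20],[[0,0,14],0,20],[[0,0,14],0,20],[[0,0,14],0,20],[[0,0,14],0,20],[[0,0,8],0,20],[[0,0,0],0,20]])

```text
time: 13.78
eef_pos: [400.5, 194.4, -20.0]
tcp_rot: [1.0, 0.01, -0.001, 0.0]
wrist_force: [-0.6, -1.0, -0.6]
grip_width: 20.1
```

Run:
```python
from h import *
a=J(-50,73);b=J(-37.5,73); plan([(a[0],a[1],-18,1.1,20,12),(b[0],b[1],-18,1.1,20,4)])
f=grab_frame("side"); w=cloud(f); w0=cloud(dict(np.load("side0.npz")))
m=(abs(w-w0).max(-1)>6)&(abs(w[...,0]-402)<25)&(abs(w[...,1]-194)<40)&(w[...,2]<70)&(w[...,2]>16)
print(m.sum(),np.nanpercentile(w[m],[1,50,99],axis=0).round(1))
```

```text
at [400.5 194.4 -20. ] 1.2 q6 107.0 t 13.7833
[[[7.2,0.0,-0.2],0.0,20],[[7.2,0.0,-0.2],0.0,20],[[7.2,0.0,-0.2],0.0,20],[[7.2,0.0,-0.2],0.0,20],[[7.2,0.0,-0.2],0.0,20],[[7.2,0.0,-0.2],0.0,20],[[7.2,0.0,-0.2],0.0,20],[[7.1,0.0,-0.2],0.0,20]]
[[[7.2,0.0,-0.2],0.0,20],[[7.1,0.0,-0.1],0.0,20],[[7.2,0.1,-0.2],0.0,20],[[7.1,0.0,-0.1],0.0,20],[[3.1,0.0,-0.0],-0.0,20],[[3.1,0.0,-0.0],-0.0,20],[[3.2,0.0,-0.0],-0.0,20],[[3.1,0.0,-0.0],-0.0,20]]
58 [[391.1 154.3  18. ]
 [402.8 171.3  35.6]
 [414.7 180.1  66.4]]
```

arm_command(commands=[[[5,0,0],0,20],[[7,0,0],0,20],[[7,0,0],0,20],[[7,0,0],0,20],[[7,0,0],0,20],[[7,0,0],0,20],[[7,0,0],0,20],[[7,0,0],0,20]])

```text
time: 14.5
eef_pos: [456.0, 195.9, -19.3]
tcp_rot: [1.0, 0.01, -0.0, 0.0]
wrist_force: [-3.4, -0.5, 2.6]
grip_width: 20.3
```

arm_command(commands=[[[6,0,0],0,20],[[6,0,0],0,20],[[6,0,0],0,20],[[5,0,0],0,20],[[4,0,0],0,20],[[2,0,0],0,20],[[1,0,0],0,20],[[0,0,0],0,20]])

```text
time: 15.17
eef_pos: [485.8, 196.5, -19.3]
tcp_rot: [1.0, 0.01, 0.0, 0.0]
wrist_force: [-1.8, -0.2, 0.9]
grip_width: 19.9
```

```bash
cat >> h.py <<'E'
def workpos():
    f=grab_frame("side"); w=cloud(f)
    Ri=np.array([[np.cos(A),np.sin(A)],[-np.sin(A),np.cos(A)]]); j=(w[...,:2]-O)@Ri.T
    h=cv2.cvtColor(f["img"],cv2.COLOR_RGB2HSV)
    m=(w[...,2]>47)&(w[...,2]<58)&(h[...,1]<40)&(h[...,2]>120)&(j[...,0]<113)&(j[...,0]>-130)&(j[...,1]>45)&(j[...,1]<94)
    q=j[m].astype(np.float32); print("n",len(q),np.percentile(q,[1,99],axis=0).round(1).tolist(),cv2.minAreaRect(q))
E
python3 - <<'E'
from h import *
s=ctrl.state(); print(s["eef_pos"],s["wrist_force"]); workpos()
E
```

```text
[485.78860359 196.45432774 -19.2785409 ] [-1.75941099 -0.21136444  0.94285087]
n 448 [[-29.1, 49.7], [100.6, 91.0]] ((35.257301330566406, 70.71687316894531), (44.85417938232422, 132.87644958496094), 89.43833923339844)
```

arm_command(commands=[[[1.5,0,0],0,20],[[1.5,0,0],0,20],[[1.5,0,0],0,20],[[1.5,0,0],0,20],[[1.5,0,0],0,20],[[1.5,0,0],0,20],[[1,0,0],0,20],[[1,0,0],0,20]])

```text
time: 15.88
eef_pos: [496.6, 196.7, -19.3]
tcp_rot: [1.0, 0.01, -0.0, 0.0]
wrist_force: [-3.0, -1.1, 1.2]
grip_width: 19.5
```

arm_command(commands=[[[0.5,0,0],0,20],[[0.5,0,0],0,20],[[0.5,0,0],0,20],[[0.5,0,0],0,20],[[0.5,0,0],0,20],[[0,0,0],0,20],[[0,0,0],0,20],[[0,0,0],0,20]])

```text
time: 16.55
eef_pos: [499.1, 196.8, -19.3]
tcp_rot: [1.0, 0.01, 0.0, 0.0]
wrist_force: [-2.3, -0.7, -0.1]
grip_width: 20.0
```

arm_command(commands=[[[0.5,0,0],0,20],[[0.5,0,0],0,20],[[0.5,0,0],0,20],[[0.5,0,0],0,20],[[0,0,0],0,20],[[0,0,0],0,20],[[0,0,0],0,20],[[0,0,0],0,20]])

```text
time: 17.22
eef_pos: [499.5, 196.8, -19.3]
tcp_rot: [1.0, 0.01, -0.002, 0.0]
wrist_force: [-6.4, -0.8, 2.8]
grip_width: 20.1
```

Run:
```python
from h import *
s=ctrl.state(); print(s["eef_pos"],s["wrist_force"]); workpos()
```

```text
[499.46672889 196.75740208 -19.25898192] [-6.41217764 -0.76082916  2.78372428]
n 430 [[-13.6, 50.5], [111.6, 91.0]] ((47.8686408996582, 69.98184967041016), (130.34750366210938, 43.40699768066406), 0.6431573033332825)
```

arm_command(commands=[[[0.5,0,0],0,20],[[0.5,0,0],0,20],[[0.5,0,0],0,20],[[0,0,0],0,20],[[0,0,0],0,20],[[0,0,0],0,20],[[0,0,0],0,20],[[-4,0,0],0,20]])

```text
time: 17.93
eef_pos: [498.9, 196.9, -18.9]
tcp_rot: [1.0, 0.01, 0.001, -0.0]
wrist_force: [-0.0, 0.5, 0.2]
grip_width: 20.2
```

arm_command(commands=[[[-10,0,0],0,20],[[-10,0,0],0,20],[[-10,0,-10],0,20],[[0,0,-15],0,50],[[0,0,-20],0,50],[[0,0,-20],0,50],[[0,0,-20],0,50],[[0,0,-10],0,50]])

```text
time: 18.6
eef_pos: [469.9, 196.6, 78.9]
tcp_rot: [1.0, 0.01, 0.003, -0.001]
wrist_force: [0.0, 0.9, 1.3]
grip_width: 50.2
```

Run:
```python
from h import *
workpos()
plan([(532.7,-231.9,75,172.8,50,32)])
```

```text
n 470 [[-23.1, 49.4], [111.1, 91.5]] ((43.77989959716797, 70.27745056152344), (46.619239807128906, 136.6704864501953), 88.13396453857422)
at [470.8 196.9  80.2] 1.2 q6 105.0 t 18.65
[[[1.7,13.4,0.2],-0.89,50],[[0.4,13.5,0.1],-0.89,50],[[-0.9,13.5,0.2],-0.89,50],[[-2.1,13.4,0.1],-0.89,50],[[-3.4,13.1,0.2],-0.89,50],[[-4.6,12.8,0.1],-0.89,50],[[-5.7,12.3,0.2],-0.89,50],[[-6.8,11.7,0.1],-0.89,50]]
[[[-7.9,11.0,0.2],-0.89,50],[[-8.9,10.2,0.1],-0.89,50],[[-9.8,9.3,0.2],-0.89,50],[[-10.6,8.4,0.1],-0.89,50],[[-11.4,7.4,0.2],-0.89,50],[[-12.0,6.3,0.1],-0.89,50],[[-12.5,5.1,0.2],-0.89,50],[[-13.0,3.9,0.1],-0.89,50]]
[[[-13.3,2.7,0.2],-0.89,50],[[-13.5,1.5,0.1],-0.89,50],[[-13.5,0.2,0.2],-0.89,50],[[-13.5,-1.0,0.1],-0.89,50],[[-13.3,-2.3,0.2],-0.89,50],[[-13.1,-3.5,0.1],-0.89,50],[[-12.7,-4.7,0.2],-0.89,50],[[-12.2,-5.9,0.1],-0.89,50]]
[[[-11.6,-7.0,0.2],-0.89,50],[[-10.9,-8.1,0.1],-0.89,50],[[-10.1,-9.0,0.2],-0.89,50],[[-9.2,-9.9,0.1],-0.89,50],[[-8.2,-10.7,0.2],-0.89,50],[[-7.2,-11.5,0.1],-0.89,50],[[-6.1,-12.1,0.2],-0.89,50],[[-4.9,-12.6,0.1],-0.89,50]]
```

arm_command(commands=[[[1.7,13.4,0],-0.89,50],[[0.4,13.5,0],-0.89,50],[[-0.9,13.5,0],-0.89,50],[[-2.1,13.4,0],-0.89,50],[[-3.4,13.1,0],-0.89,50],[[-4.6,12.8,0],-0.89,50],[[-5.7,12.3,0],-0.89,50],[[-6.8,11.7,0],-0.89,50]])

```text
time: 19.32
eef_pos: [483.3, 88.2, 74.5]
tcp_rot: [0.927, 0.376, -0.001, -0.0]
wrist_force: [1.2, -0.1, -0.2]
grip_width: 49.7
```

arm_command(commands=[[[-7.9,11.0,0],-0.89,50],[[-8.9,10.2,0],-0.89,50],[[-9.8,9.3,0],-0.89,50],[[-10.6,8.4,0],-0.89,50],[[-11.4,7.4,0],-0.89,50],[[-12.0,6.3,0],-0.89,50],[[-12.5,5.1,0],-0.89,50],[[-13.0,3.9,0],-0.89,50]])

```text
time: 19.98
eef_pos: [498.7, -18.9, 74.5]
tcp_rot: [0.726, 0.688, -0.0, -0.0]
wrist_force: [1.0, -0.7, 0.5]
grip_width: 49.9
```

arm_command(commands=[[[-13.3,2.7,0],-0.89,50],[[-13.5,1.5,0],-0.89,50],[[-13.5,0.2,0],-0.89,50],[[-13.5,-1.0,0],-0.89,50],[[-13.3,-2.3,0],-0.89,50],[[-13.1,-3.5,0],-0.89,50],[[-12.7,-4.7,0],-0.89,50],[[-12.2,-5.9,0],-0.89,50]])

```text
time: 20.65
eef_pos: [514.3, -125.9, 74.5]
tcp_rot: [0.426, 0.905, -0.0, -0.001]
wrist_force: [-0.0, 0.3, -0.5]
grip_width: 49.9
```

arm_command(commands=[[[-11.6,-7.0,0],-0.89,50],[[-10.9,-8.1,0],-0.89,50],[[-10.1,-9.0,0],-0.89,50],[[-9.2,-9.9,0],-0.89,50],[[-8.2,-10.7,0],-0.89,50],[[-7.2,-11.5,0],-0.89,50],[[-6.1,-12.1,0],-0.89,50],[[-4.9,-12.6,0],-0.89,50]])

```text
time: 21.32
eef_pos: [529.7, -233.0, 74.4]
tcp_rot: [0.067, 0.998, 0.0, -0.001]
wrist_force: [0.3, -0.9, -0.2]
grip_width: 49.7
```

Run:
```python
from h import *
plan([(532.7,-231.9,-10,172.8,50,8)])
f=grab_frame("side"); w=cloud(f); h=cv2.cvtColor(f["img"],cv2.COLOR_RGB2HSV)
m=(h[...,0]>8)&(h[...,0]<24)&(h[...,1]>150)&(abs(w[...,0]-533)<140)&(abs(w[...,1]+232)<60)&(w[...,2]>19)&(w[...,2]<34)
print(m.sum(),np.median(w[m][:,2]),cv2.minAreaRect(w[m][:,:2].astype(np.float32)))
```

```text
at [ 529.7 -233.    74.4] 172.3 q6 -112.0 t 21.3167
[[[-0.4,0.2,10.6],-0.01,50],[[-0.4,0.2,10.5],-0.01,50],[[-0.4,0.2,10.6],-0.01,50],[[-0.3,0.2,10.5],-0.01,50],[[-0.4,0.2,10.6],-0.01,50],[[-0.3,0.2,10.5],-0.01,50],[[-0.4,0.1,10.6],-0.01,50],[[-0.3,0.2,10.5],-0.01,50]]
1048 23.886188169361844 ((532.244140625, -234.9831085205078), (29.213293075561523, 198.7589111328125), 82.78238677978516)
```

arm_command(commands=[[[-3,0,15],0,50],[[0,0,15],0,50],[[0,0,15],0,50],[[0,0,15],0,50],[[0,0,15],0,50],[[0,0,15],0,50],[[0,0,10],0,50],[[0,0,3],0,50]])

```text
time: 22.03
eef_pos: [531.2, -231.7, -30.2]
tcp_rot: [0.07, 0.998, 0.001, -0.002]
wrist_force: [0.1, -0.6, -0.5]
grip_width: 49.9
```

arm_command(commands=[[[0,0,3],0,50],[[0,0,2],0,50],[[0,0,1],0,50],[[0,0,0],0,50],[[0,0,0],0,15],[[0,0,0],0,15],[[0,0,0],0,15],[[0,0,0],0,15]], grip_force=100)

```text
time: 22.7
eef_pos: [534.0, -233.4, -32.0]
tcp_rot: [0.069, 0.998, -0.0, 0.001]
wrist_force: [-0.0, 0.8, 3.7]
grip_width: 22.5
```

arm_command(commands=[[[0,0,0],0,15],[[0,0,0],0,15],[[0,0,0],0,15],[[0,0,0],0,15],[[0,0,0],0,15],[[0,0,0],0,15],[[0,0,0],0,15],[[0,0,0],0,15]])

```text
time: 23.37
eef_pos: [534.0, -233.4, -32.0]
tcp_rot: [0.069, 0.998, -0.0, 0.001]
wrist_force: [-0.7, 1.3, 4.7]
grip_width: 22.8
```

arm_command(commands=[[[0,0,-2],0,15],[[0,0,-6],0,15],[[0,0,-10],0,15],[[0,0,-14],0,15],[[0,0,-14],0,15],[[0,0,-14],0,15],[[0,0,-12],0,15],[[0,0,0],0,15]])

```text
time: 24.03
eef_pos: [535.1, -234.2, 42.3]
tcp_rot: [0.069, 0.998, -0.001, 0.003]
wrist_force: [0.2, 0.1, -3.2]
grip_width: 22.8
```

```bash
cat >> h.py <<'E'
def bar(cam="side",zmin=15):
    f=grab_frame(cam); w=cloud(f); h=cv2.cvtColor(f["img"],cv2.COLOR_RGB2HSV); c=ctrl.state()["eef_pos"]
    ok=(h[...,0]>8)&(h[...,0]<24)&(h[...,1]>140)&(np.linalg.norm(w[...,:2]-c[:2],axis=-1)<135)&(w[...,2]>zmin)
    n,l,st,_=cv2.connectedComponentsWithStats(cv2.morphologyEx(ok.astype(np.uint8),cv2.MORPH_CLOSE,np.ones((3,25))))
    p=w[ok]; vx=cv2.fitLine(p[:,:2].astype(np.float32),cv2.DIST_L2,0,.1,.1).ravel(); d=vx[:2]
    t=(p[:,:2]-c[:2])@d; zt=[]
    top=[]
    for a in np.arange(-100,100,20):
        k=(t>a)&(t<a+20)
        if k.sum()>5: zz=np.percentile(p[k,2],90); top.append((a+10,zz.round(1)))
    print(cam,"n",ok.sum(),"ang",np.degrees(np.arctan2(d[1],d[0])).round(2),"t",np.percentile(t,[.5,99.5]).round(1),"rect",cv2.minAreaRect(p[:,:2].astype(np.float32)),"top z",top)
E
python3 - <<'E'
from h import *
s=ctrl.state(); print(s["eef_pos"],yaw(),s["wrist_force"],s["grip_width"]); bar("side",10); bar("top",10)
w=cloud(dict(np.load("top0.npz"))); P=J(16,-74)
for n,(a,b,c,d) in dict(wrench=(380,108,410,195),screw=(275,118,356,168)).items():
    q=w[b:d,a:c].reshape(-1,3); q=q[q[:,2]>5]; print(n,len(q),np.percentile(q,[1,50,99],axis=0).round().tolist())
E
```

```text
[ 535.14992179 -234.19730086   42.3164399 ] 172.05978600415955 [ 0.24816992  0.13276071 -3.15698724] 22.818117652207913
side n 1384 ang -7.49 t [-99.5  97.8] rect ((530.5831909179688, -260.2756652832031), (78.66365814208984, 199.38848876953125), 82.6301040649414) top z [(np.int64(-90), np.float64(99.3)), (np.int64(-70), np.float64(99.5)), (np.int64(-50), np.float64(99.6)), (np.int64(-30), np.float64(99.3)), (np.int64(-10), np.float64(99.5)), (np.int64(10), np.float64(178.1)), (np.int64(30), np.float64(99.7)), (np.int64(50), np.float64(99.5)), (np.int64(70), np.float64(100.2)), (np.int64(90), np.float64(100.0))]
top n 553 ang -3.8 t [-100.7   98.4] rect ((534.181884765625, -207.1871337890625), (71.1326904296875, 200.0081329345703), 86.18675231933594) top z [(np.int64(-90), np.float64(99.5)), (np.int64(-70), np.float64(100.6)), (np.int64(-50), np.float64(100.3)), (np.int64(-30), np.float64(101.1)), (np.int64(30), np.float64(398.9)), (np.int64(50), np.float64(185.7)), (np.int64(70), np.float64(99.7)), (np.int64(90), np.float64(100.7))]
wrench 540 [[663.0, -186.0, 5.0], [750.0, -158.0, 8.0], [849.0, -125.0, 13.0]]
screw 679 [[720.0, -60.0, 5.0], [785.0, 4.0, 19.0], [828.0, 119.0, 30.0]]
```

Run:
```python
from h import *
plan([(655,-172,42,114.4,15,16),(655,-172,-8.9,114.4,15,8)])
```

```text
at [ 533.5 -233.3   39.2] 172.1 q6 -111.0 t 24.1333
[[[-7.0,4.8,-0.2],0.6,15],[[-6.7,5.3,-0.2],0.6,15],[[-6.3,5.7,-0.2],0.6,15],[[-6.0,6.1,-0.2],0.6,15],[[-5.6,6.4,-0.2],0.6,15],[[-5.2,6.8,-0.2],0.6,15],[[-4.7,7.1,-0.2],0.6,15],[[-4.3,7.3,-0.1],0.6,15]]
[[[-3.8,7.6,-0.2],0.6,15],[[-3.3,7.8,-0.1],0.6,15],[[-2.8,8.0,-0.2],0.6,15],[[-2.3,8.2,-0.1],0.6,15],[[-1.8,8.3,-0.2],0.6,15],[[-1.2,8.4,-0.1],0.6,15],[[-0.7,8.5,-0.2],0.6,15],[[-0.2,8.5,-0.1],0.6,15]]
[[[0.0,-0.0,6.4],-0.0,15],[[0.0,-0.0,6.4],-0.0,15],[[0.0,-0.0,6.3],-0.0,15],[[0.0,-0.0,6.4],-0.0,15],[[0.0,-0.0,6.3],-0.0,15],[[0.0,-0.0,6.4],-0.0,15],[[0.0,-0.0,6.3],-0.0,15],[[0.1,-0.0,6.4],-0.0,15]]
```

arm_command(commands=[[[-7.0,4.8,0],0.6,15],[[-6.7,5.3,0],0.6,15],[[-6.3,5.7,0],0.6,15],[[-6.0,6.1,0],0.6,15],[[-5.6,6.4,0],0.6,15],[[-5.2,6.8,0],0.6,15],[[-4.7,7.1,0],0.6,15],[[-4.3,7.3,0],0.6,15]])

```text
time: 24.8
eef_pos: [593.3, -201.8, 36.7]
tcp_rot: [0.317, 0.949, 0.0, -0.002]
wrist_force: [0.0, -0.5, -3.8]
grip_width: 23.2
```

arm_command(commands=[[[-3.8,7.6,0],0.6,15],[[-3.3,7.8,0],0.6,15],[[-2.8,8.0,0],0.6,15],[[-2.3,8.2,0],0.6,15],[[-1.8,8.3,0],0.6,15],[[-1.2,8.4,0],0.6,15],[[-0.7,8.5,0],0.6,15],[[-0.2,8.5,0],0.6,15]])

```text
time: 25.47
eef_pos: [653.9, -171.3, 36.4]
tcp_rot: [0.543, 0.84, -0.001, -0.002]
wrist_force: [0.2, 0.2, -3.5]
grip_width: 22.9
```

arm_command(commands=[[[0,0,8],0,15],[[0,0,8],0,15],[[0,0,8],0,15],[[0,0,8],0,15],[[0,0,8],0,15],[[0,0,6],0,15],[[0,0,2],0,15],[[0,0,0],0,15]])

```text
time: 26.13
eef_pos: [654.0, -171.8, -10.4]
tcp_rot: [0.541, 0.841, -0.0, -0.001]
wrist_force: [-0.3, 0.3, -3.7]
grip_width: 22.8
```

arm_command(commands=[[[0,0,0],0,15],[[0,0,0],0,15],[[0,0,0],0,15],[[0,0,0],0,15],[[0,0,0],0,15],[[0,0,0],0,15],[[0,0,0],0,15],[[0,0,0],0,15]])

```text
time: 26.8
eef_pos: [654.8, -171.9, -9.2]
tcp_rot: [0.541, 0.841, -0.0, 0.0]
wrist_force: [-0.3, -0.6, -3.0]
grip_width: 22.8
```

Run:
```python
from h import *
s=ctrl.state(); c=s["eef_pos"]; print(c,yaw(),s["grip_width"],s["wrist_force"],"q",s["joint_pos"].round(2)); P=J(16,-74)
d0=np.array([np.cos(np.radians(-65.6)),np.sin(np.radians(-65.6))]); nrm=np.array([-d0[1],d0[0]])
L0=np.array([587.6,-22.9])
for cam in("top","side"):
    f=grab_frame(cam); w=cloud(f); h=cv2.cvtColor(f["img"],cv2.COLOR_RGB2HSV)
    t=(w[...,:2]-P)@d0; n=(w[...,:2]-L0)@nrm
    ob=(h[...,0]>8)&(h[...,0]<24)&(h[...,1]>120)&(abs(n)<40)&(t>110)&(t<360)&(w[...,2]>15)&(w[...,2]<60)
    wh=(h[...,1]<60)&(h[...,2]>100)&(abs(n)<15)&(t>50)&(t<114)&(w[...,2]>30)&(w[...,2]<50)
    for nm,m in(("bar",ob),("rod",wh)):
        print(cam,nm,m.sum(),"t",np.percentile(t[m],[1,99]).round(1))
        for a in range(50,340,20):
            k=m&(t>=a)&(t<a+20)
            if k.sum()>4: print("   ",a+10,"n 5/50/95",np.percentile(n[k],[5,50,95]).round(1),"z 50/90",np.percentile(w[k][:,2],[50,90]).round(1))
    if cam=="side":
        u,v=proj(f,[600,-50,36]).astype(int); save("ins.png",cv2.resize(f["img"][v-60:v+90,u-90:u+110],None,fx=4,fy=4,interpolation=cv2.INTER_CUBIC))
```

```text
[ 654.82151883 -171.86393179   -9.15572202] 114.46242304289576 22.81281596150114 [-0.33623789 -0.63767492 -3.03728553] q [-0.34  0.47  1.3  -0.    1.37 -0.77]
top bar 289 t [140.3 230.6]
    140 n 5/50/95 [-12.5  -1.4  10.5] z 50/90 [46.5 52. ]
    160 n 5/50/95 [-12.2  -0.6  11.3] z 50/90 [47.5 50.2]
    180 n 5/50/95 [-4.7  6.  11.9] z 50/90 [47.3 50.9]
    200 n 5/50/95 [-11.6 -10.5   8.6] z 50/90 [47.4 52.2]
    220 n 5/50/95 [-11.7  -5.7   4.8] z 50/90 [47.2 50.5]
    240 n 5/50/95 [-11.4 -10.5  -5.5] z 50/90 [47.1 49.7]
top rod 139 t [ 51.  107.3]
    60 n 5/50/95 [-5.4  0.1  5.9] z 50/90 [41.7 44.3]
    80 n 5/50/95 [-4.6  0.2  6.3] z 50/90 [40.8 44.8]
    100 n 5/50/95 [-4.9  0.2  5.9] z 50/90 [40.9 43.9]
side bar 904 t [144.3 342. ]
    140 n 5/50/95 [-13.   -5.6   8.7] z 50/90 [45.9 47.3]
    160 n 5/50/95 [-13.5  -6.4   9.9] z 50/90 [46.1 48.3]
    180 n 5/50/95 [-12.8  -4.5   9.7] z 50/90 [46.1 48.6]
    240 n 5/50/95 [ 1.3  6.9 12.4] z 50/90 [46.6 47.6]
    260 n 5/50/95 [-12.1  -4.   11.4] z 50/90 [46.  48.6]
    280 n 5/50/95 [-11.9  -5.2  11.6] z 50/90 [45.8 47.9]
    300 n 5/50/95 [-12.   -4.4  11.7] z 50/90 [45.8 48.1]
    320 n 5/50/95 [-11.6  -4.9  11.6] z 50/90 [46.2 48.1]
    340 n 5/50/95 [-11.7  -0.8  12.8] z 50/90 [44.3 47.9]
side rod 116 t [ 50.8 111.6]
    60 n 5/50/95 [-5.8 -2.1  3. ] z 50/90 [39.5 42.2]
    80 n 5/50/95 [-6.2 -2.5  4.2] z 50/90 [40.4 42.9]
    100 n 5/50/95 [-5.7 -2.8  4. ] z 50/90 [39.4 42.8]
    120 n 5/50/95 [-4.5 -1.4  1.9] z 50/90 [37.7 40.2]
```

View pics/ins.png

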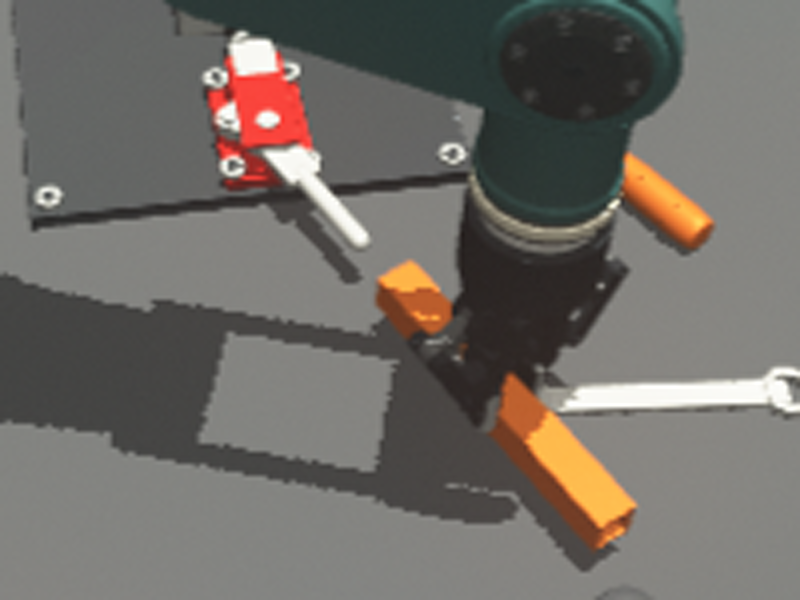

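The crop shows the bar's front end at (400,280), collinear with the rod tip at (362,240). The wrench (560,400) is clear below. Measured lateral error is about 1 mm and height is within 1 mm, so I'll insert slowly.

arm_command(commands=[[[4,0.5,0],0.06,15],[[6,0,0],0,15],[[6,0,0],0,15],[[6,0,0],0,15],[[6,0,0],0,15],[[6,0,0],0,15],[[6,0,0],0,15],[[5,0,0],0,15]])

```text
time: 27.57
eef_pos: [636.5, -129.7, -9.1]
tcp_rot: [0.544, 0.839, 0.0, -0.0]
wrist_force: [0.0, 0.2, -3.8]
grip_width: 23.0
```

arm_command(commands=[[[4,0,0],0,15],[[4,0,0],0,15],[[4,0,0],0,15],[[4,0,0],0,15],[[4,0,0],0,15],[[4,0,0],0,15],[[2,0,0],0,15],[[0,0,0],0,15]])

```text
time: 28.23
eef_pos: [626.0, -106.3, -9.2]
tcp_rot: [0.544, 0.839, -0.0, -0.0]
wrist_force: [-0.1, 0.2, -4.0]
grip_width: 22.9
```

arm_command(commands=[[[4,0,0],0,15],[[4,0,0],0,15],[[4,0,0],0,15],[[4,0,0],0,15],[[3,0,0],0,15],[[2,0,0],0,15],[[0,0,0],0,15],[[0,0,0],0,15]])

```text
time: 28.9
eef_pos: [617.7, -87.6, -9.1]
tcp_rot: [0.544, 0.839, -0.0, 0.0]
wrist_force: [-0.8, -1.1, -3.4]
grip_width: 22.6
```

Run:
```python
from h import *
P=J(16,-74); s=ctrl.state(); c=s["eef_pos"]; d=c[:2]-P
print(c,yaw(),np.hypot(*d),np.degrees(np.arctan2(d[1],d[0])),s["wrist_force"])
r=np.hypot(*d); a0=np.degrees(np.arctan2(d[1],d[0]))
# swing: 24 rows to 73 deg past, arc about the pivot
wp=[]
for k in range(1,25):
    a=a0-3*k; q=P+r*np.array([np.cos(np.radians(a)),np.sin(np.radians(a))]); wp.append((q[0],q[1],c[2],yaw()-3*k,15,1))
plan(wp)
f=grab_frame("side"); u,v=proj(f,[590,-50,36]).astype(int); save("ins2.png",cv2.resize(f["img"][v-60:v+60,u-80:u+80],None,fx=4,fy=4,interpolation=cv2.INTER_CUBIC))
```

```text
[617.68224829 -87.63237451  -9.11801726] 114.11787115878967 151.3566140248014 -65.70257476889557 [-0.76875715 -1.14143452 -3.40878591]
at [617.7 -87.6  -9.1] 114.1 q6 -37.0 t 28.9
[[[0.2,-7.9,-0.0],0.5,15],[[0.2,-7.9,-0.0],0.5,15],[[0.1,-8.0,-0.0],0.5,15],[[0.2,-7.9,-0.0],0.5,15],[[0.2,-7.9,-0.0],0.5,15],[[0.2,-7.9,-0.0],0.5,15],[[0.2,-8.0,-0.0],0.5,15],[[0.2,-7.9,-0.0],0.5,15]]
[[[0.1,-7.9,-0.0],0.5,15],[[0.2,-7.9,-0.0],0.5,15],[[0.2,-7.9,-0.0],0.5,15],[[0.2,-8.0,-0.0],0.5,15],[[0.2,-7.9,-0.0],0.5,15],[[0.2,-7.9,-0.0],0.5,15],[[0.1,-7.9,-0.0],0.5,15],[[0.2,-8.0,-0.0],0.5,15]]
[[[0.2,-7.9,-0.0],0.5,15],[[0.2,-7.9,-0.0],0.5,15],[[0.2,-7.9,-0.0],0.5,15],[[0.2,-7.9,-0.0],0.5,15],[[0.1,-8.0,-0.0],0.5,15],[[0.2,-7.9,-0.0],0.5,15],[[0.2,-7.9,-0.0],0.5,15],[[0.2,-7.9,-0.0],0.5,15]]
```

View pics/ins2.png

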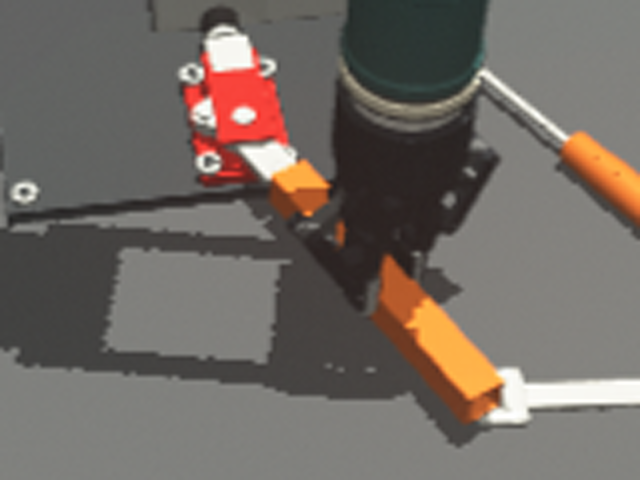

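The cheater tube is on the rod almost to the strap, with its front end at (290,190), and the gripper is clear of the handle. Now the swing.

arm_command(commands=[[[0.1,-5.2,0],0.33,15],[[0.2,-7.9,0],0.5,15],[[0.2,-7.9,0],0.5,15],[[0.2,-7.9,0],0.5,15],[[0.2,-7.9,0],0.5,15],[[0.2,-7.9,0],0.5,15],[[0.2,-7.9,0],0.5,15],[[0.2,-7.9,0],0.5,15]], grip_force=120)

```text
time: 29.62
eef_pos: [560.1, -101.7, -8.7]
tcp_rot: [0.701, 0.713, 0.001, 0.002]
wrist_force: [3.3, -1.2, -5.0]
grip_width: 22.4
```

arm_command(commands=[[[0.1,-5.3,0],0.33,15],[[0.1,-5.3,0],0.33,15],[[0.1,-5.3,0],0.33,15],[[0.1,-5.3,0],0.33,15],[[0.1,-5.3,0],0.33,15],[[0.1,-5.3,0],0.33,15],[[0.1,-5.3,0],0.33,15],[[0.1,-5.3,0],0.33,15]])

```text
time: 30.28
eef_pos: [519.6, -97.5, -8.1]
tcp_rot: [0.793, 0.609, 0.002, 0.003]
wrist_force: [5.7, -2.9, -8.0]
grip_width: 22.2
```

```bash
cat >> h.py <<'E'
def pol():
    P=J(16,-74); s=ctrl.state(); c=s["eef_pos"]; d=c[:2]-P; a=np.degrees(np.arctan2(d[1],d[0]))
    F=s["wrist_force"]; t=np.array([-d[1],d[0]])/np.hypot(*d)
    print("z",c[2].round(1),"yaw",yaw().round(1),"r",np.hypot(*d).round(1),"a",a.round(1),"F",F.round(1),"Ft",(F[:2]@t).round(1),"Tz",s["wrist_torque"][2].round(2),"w",s["grip_width"].round(1),"t",s["time"])
E
python3 -c "
from h import *
pol()"
```

```text
Traceback (most recent call last):
  File "h.py", line 54, in pol
    print("z",c[2].round(1),"yaw",yaw().round(1),"r",np.hypot(*d).round(1),"a",a.round(1),"F",F.round(1),"Ft",(F[:2]@t).round(1),"Tz",s["wrist_torque"][2].round(2),"w",s["grip_width"].round(1),"t",s["time"])
                                                                                                                                                                        ^^^^^^^^^^^^^^^^^^^^^
AttributeError: 'float' object has no attribute 'round'
```

arm_command(commands=[[[0.1,-5.3,0],0.33,15],[[0.1,-5.3,0],0.33,15],[[0.1,-5.3,0],0.33,15],[[0.1,-5.3,0],0.33,15],[[0.1,-5.3,0],0.33,15],[[0.1,-5.3,0],0.33,15],[[0.1,-5.3,0],0.33,15],[[0.1,-5.3,0],0.33,15]])

```text
time: 30.95
eef_pos: [481.4, -82.9, -7.6]
tcp_rot: [0.869, 0.494, 0.002, 0.005]
wrist_force: [3.9, -7.5, -5.7]
grip_width: 22.0
```

```bash
sed -i 's/,"w",s\["grip_width"\].round(1)//' h.py; python3 -c "
from h import *
pol()"
```

```text
z -7.6 yaw 59.2 r 152.3 a -119.1 F [ 3.9 -7.5 -5.7] Ft 7.0 Tz -0.39 t 30.95
```

arm_command(commands=[[[0.1,-5.3,0],0.33,15],[[0.1,-5.3,0],0.33,15],[[0.1,-5.3,0],0.33,15],[[0.1,-5.3,0],0.33,15],[[0.1,-4,0],0.25,15],[[0.1,-4,0],0.25,15],[[0,0,0],0,15],[[0,0,0],0,15]])

```text
time: 31.62
eef_pos: [456.6, -63.8, -8.1]
tcp_rot: [0.912, 0.41, 0.002, 0.003]
wrist_force: [3.1, -2.4, -5.6]
grip_width: 22.3
```

Run:
```python
from h import *
pol()
P=J(16,-74)
for cam in("top","side"):
    f=grab_frame(cam); w=cloud(f); h=cv2.cvtColor(f["img"],cv2.COLOR_RGB2HSV); d=w[...,:2]-P; r=np.linalg.norm(d,axis=-1); an=np.degrees(np.arctan2(d[...,1],d[...,0]))
    st=(h[...,1]<50)&(h[...,2]>100)&(r>30)&(r<50)&(w[...,2]>34)&(w[...,2]<50)&(an<-50)&(an>-150)
    ob=(h[...,0]>8)&(h[...,0]<24)&(h[...,1]>120)&(r>40)&(r<270)&(an<-50)&(an>-160)&(w[...,2]>36)&(w[...,2]<60)
    for n,m in(("strap",st),("bar",ob)): print(cam,n,m.sum(),np.percentile(an[m],[5,50,95]).round(1) if m.sum() else "", np.percentile(r[m],[1,99]).round(1) if m.sum() else "")
    if cam=="top": save("lock.png",cv2.resize(f["img"][170:330,200:400],None,fx=4,fy=3.75,interpolation=cv2.INTER_CUBIC))
```

```text
z -8.1 yaw 48.5 r 151.0 a -130.9 F [ 3.1 -2.4 -5.6] Ft 3.9 Tz -0.2 t 31.6167
top strap 76 [-146.1 -129.9 -113.2] [30.1 46.1]
top bar 194 [-141.  -132.9 -121.1] [ 48.4 230. ]
side strap 38 [-142.6 -123.  -108. ] [30.4 46. ]
side bar 596 [-134.3 -129.7 -121.1] [ 52.1 247.9]
```

arm_command(commands=[[[0,-2.6,0],0.17,15],[[0,-2.6,0],0.17,15],[[0,-2.6,0],0.17,15],[[0,-2.6,0],0.17,15],[[0,0,0],0,15],[[0,0,0],0,15],[[0,0,0],0,15],[[0,0,0],0,15]])

```text
time: 32.38
eef_pos: [454.3, -60.7, -7.0]
tcp_rot: [0.926, 0.377, 0.006, 0.008]
wrist_force: [15.7, -12.7, -14.1]
grip_width: 22.1
```

```bash
python3 -c "
from h import *
pol()"
```

```text
z -7.0 yaw 44.3 r 150.1 a -132.3 F [ 15.7 -12.7 -14.1] Ft 20.2 Tz -0.81 t 32.3833
```

arm_command(commands=[[[0,2.6,0],-0.17,15],[[0,2.6,0],-0.17,15],[[0,2.6,0],-0.17,15],[[0,2.6,0],-0.17,15],[[0,2.6,0],-0.17,15],[[0,2.6,0],-0.17,15],[[0,0,0],0,15],[[0,0,0],0,15]])

```text
time: 33.05
eef_pos: [457.6, -65.4, -9.7]
tcp_rot: [0.904, 0.427, -0.001, -0.001]
wrist_force: [0.4, 0.6, -3.4]
grip_width: 22.1
```

```bash
python3 -c "
from h import *
pol()"
```

```text
z -9.7 yaw 50.6 r 151.5 a -130.2 F [ 0.4  0.6 -3.4] Ft -0.1 Tz 0.03 t 33.05
```

View pics/lock.png

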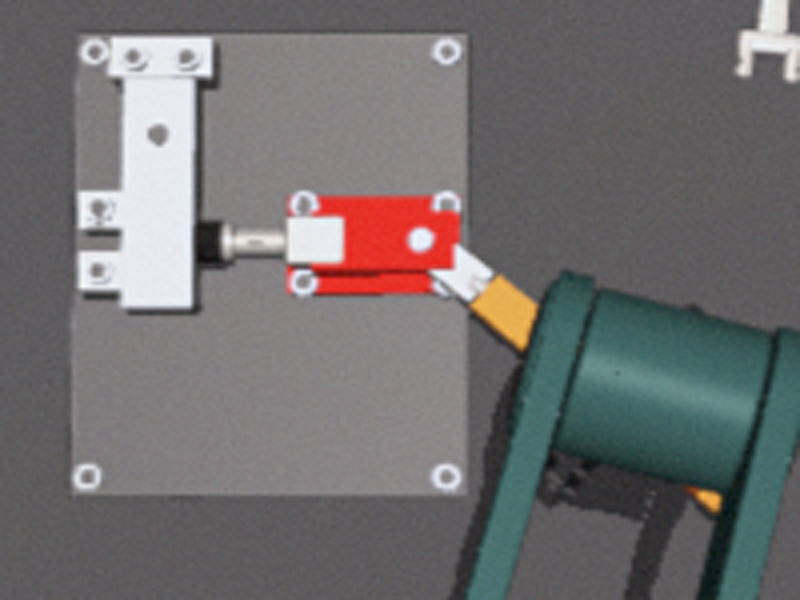

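The crop shows the work against the stop at (160,75) and the locators at (98,210) and (98,270). The pad is on it at (210,243) and the handle is swung over. Now pull the cheater tube off.

arm_command(commands=[[[-4,0,0],0,15],[[-7,0,0],0,15],[[-7,0,0],0,15],[[-7,0,0],0,15],[[-7,0,0],0,15],[[-7,0,0],0,15],[[-7,0,0],0,15],[[-7,0,0],0,15]])

```text
time: 33.72
eef_pos: [424.1, -107.4, -9.2]
tcp_rot: [0.904, 0.427, -0.0, 0.0]
wrist_force: [-1.3, 0.2, -4.7]
grip_width: 22.0
```

arm_command(commands=[[[-8,0,0],0,15],[[-8,0,0],0,15],[[-8,0,0],0,15],[[-8,0,0],0,15],[[-8,0,0],0,15],[[-8,0,0],0,15],[[-8,0,0],0,15],[[-4,0,0],0,15]])

```text
time: 34.38
eef_pos: [385.8, -153.9, -9.2]
tcp_rot: [0.904, 0.427, -0.0, 0.0]
wrist_force: [0.3, -0.0, -4.6]
grip_width: 22.3
```

arm_command(commands=[[[0,0,4],0,15],[[0,0,4],0,15],[[0,0,4],0,15],[[0,0,3],0,15],[[0,0,2],0,15],[[0,0,1],0,15],[[0,0,0],0,15],[[0,0,0],0,15]])

```text
time: 35.05
eef_pos: [386.7, -152.9, -27.2]
tcp_rot: [0.904, 0.427, -0.0, 0.0]
wrist_force: [-0.3, 0.9, -4.0]
grip_width: 22.3
```

Run:
```python
from h import *
pol(); bar("side",5)
```

```text
z -27.2 yaw 50.6 r 264.2 a -129.7 F [-0.3  0.9 -4. ] Ft -0.8 Tz 0.01 t 35.05
side n 885 ang 50.71 t [-97.3 101.6] rect ((400.42340087890625, -161.23944091796875), (200.69505310058594, 58.563716888427734), 49.600154876708984) top z [(np.int64(-90), np.float64(30.1)), (np.int64(-70), np.float64(30.4)), (np.int64(-50), np.float64(30.2)), (np.int64(-30), np.float64(30.4)), (np.int64(-10), np.float64(31.4)), (np.int64(10), np.float64(123.8)), (np.int64(50), np.float64(30.5)), (np.int64(70), np.float64(30.1)), (np.int64(90), np.float64(30.4))]
```

Top at about 30 mm, so there are roughly 4–5 mm left to lower.

arm_command(commands=[[[0,0,1],0,15],[[0,0,1],0,15],[[0,0,1],0,15],[[0,0,1],0,15],[[0,0,0.5],0,15],[[0,0,0],0,15],[[0,0,0],0,15],[[0,0,0],0,15]])

```text
time: 35.77
eef_pos: [386.6, -153.1, -31.7]
tcp_rot: [0.904, 0.427, 0.0, 0.0]
wrist_force: [0.1, -0.5, -3.1]
grip_width: 22.4
```

arm_command(commands=[[[0,0,0],0,26],[[0,0,0],0,30],[[0,0,0],0,36],[[0,0,0],0,42],[[0,0,0],0,50],[[0,0,0],0,50],[[0,0,0],0,50],[[0,0,-3],0,50]], grip_force=30)

```text
time: 36.43
eef_pos: [386.1, -152.8, -29.1]
tcp_rot: [0.904, 0.427, -0.0, -0.0]
wrist_force: [-0.4, 0.8, 0.3]
grip_width: 50.0
```

arm_command(commands=[[[0,0,-8],0,50],[[0,0,-14],0,50],[[0,0,-20],0,50],[[0,0,-20],0,50],[[0,0,-20],0,50],[[0,0,-20],0,50],[[0,0,-20],0,50],[[0,0,-20],0,50]])

```text
time: 37.1
eef_pos: [386.5, -153.0, 115.1]
tcp_rot: [0.904, 0.427, 0.0, 0.0]
wrist_force: [0.5, 0.3, -0.2]
grip_width: 50.1
```

arm_command(commands=[[[-15,30,0],0,50],[[-15,30,0],0,50],[[-15,30,0],0,50],[[-15,30,0],0,50],[[-15,30,0],0,50],[[-15,30,0],0,50],[[0,0,0],0,50],[[0,0,0],0,50]])

```text
time: 37.77
eef_pos: [468.4, -337.9, 112.9]
tcp_rot: [0.905, 0.426, -0.0, -0.001]
wrist_force: [0.2, 0.5, 0.0]
grip_width: 50.0
```

Run:
```python
from h import *
print(ctrl.state()["eef_pos"]); workpos()
f=grab_frame("top"); save("end.png",f["img"]); w=cloud(f); h=cv2.cvtColor(f["img"],cv2.COLOR_RGB2HSV)
m=(h[...,0]>8)&(h[...,0]<24)&(h[...,1]>140)&(abs(w[...,0]-387)<90)&(abs(w[...,1]+153)<100)
q=w[m]; print("bar",m.sum(),np.percentile(q[:,2],[5,50,95]),cv2.minAreaRect(q[:,:2].astype(np.float32)))
P=J(16,-74); d=w[...,:2]-P; r=np.linalg.norm(d,axis=-1)
k=(w[...,2]>34)&(w[...,2]<60)&(r>52)&(r<115)&(w[...,1]<20)&(h[...,1]<50); x=d[k].mean(0); print("handle ang jig",np.degrees(np.arctan2(x[1],x[0]))-np.degrees(A),"locked=-129.2",k.sum())
```

```text
[ 468.37901908 -337.94604311  112.91325729]Traceback (most recent call last):
  File "<stdin>", line 2, in <module>
  File "h.py", line 39, in workpos
    q=j[m].astype(np.float32); print("n",len(q),np.percentile(q,[1,99],axis=0).round(1).tolist(),cv2.minAreaRect(q))
                                                ~~~~~~~~~~~~~^^^^^^^^^^^^^^^^^
    return _quantile_unchecked(
        a, q, axis, out, overwrite_input, method, keepdims, weights)
    return _ureduce(a,
                    func=_quantile_ureduce_func,
    ...<5 lines>...
                    overwrite_input=overwrite_input,
                    method=method)
    r = func(a, **kwargs)
    result = _quantile(arr,
                       quantiles=q,
    ...<2 lines>...
                       out=out,
                       weights=wgt)
    slices_having_nans = np.isnan(arr[-1, ...])
                                  ~~~^^^^^^^^^
IndexError: index -1 is out of bounds for axis 0 with size 0
```

Run:
```python
from h import *
f=grab_frame("top"); save("end.png",f["img"]); w=cloud(f); h=cv2.cvtColor(f["img"],cv2.COLOR_RGB2HSV)
m=(h[...,0]>8)&(h[...,0]<24)&(h[...,1]>140)&(abs(w[...,0]-387)<90)&(abs(w[...,1]+153)<100)
q=w[m]; print("bar",m.sum())
if len(q): print(np.percentile(q[:,2],[5,50,95]),cv2.minAreaRect(q[:,:2].astype(np.float32)))
P=J(16,-74); d=w[...,:2]-P; r=np.linalg.norm(d,axis=-1)
k=(w[...,2]>34)&(w[...,2]<60)&(r>52)&(r<115)&(w[...,1]<20)&(h[...,1]<50); x=d[k].mean(0); print("handle ang jig",np.degrees(np.arctan2(x[1],x[0]))-np.degrees(A),"locked=-129.2",k.sum())
Ri=np.array([[np.cos(A),np.sin(A)],[-np.sin(A),np.cos(A)]]); j=(w[...,:2]-O)@Ri.T
k=(w[...,2]>45)&(w[...,2]<60)&(j[...,0]<113)&(j[...,0]>-40)&(j[...,1]>45)&(j[...,1]<94); print("work jig",cv2.minAreaRect(j[k].astype(np.float32)))
```

```text
bar 1014
[ 9.36025957 24.37321435 28.96330561] ((388.1776123046875, -150.8526153564453), (203.01162719726562, 25.748258590698242), 51.24093246459961)
handle ang jig -130.54459181269777 locked=-129.2 138
work jig ((44.19488525390625, 69.92630004882812), (137.51626586914062, 48.000213623046875), 0.13654351234436035)
```

View pics/end.png

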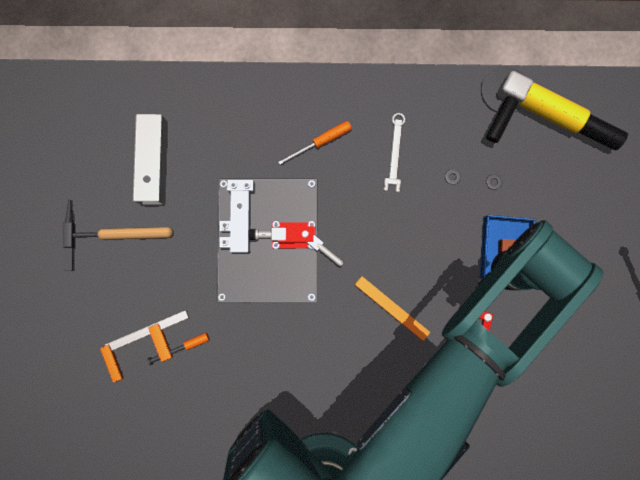

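Final view: the bar lies flat at (393,308), clear of the jig. The work is against the stop and locators at (240,220), the handle is locked at (328,252), the offcut is in the tray at (507,247), and the bystanders are unmoved.

```bash
python3 -c "
from bench import order
print(order.close_job())"
```

```text
the job is handed in; nothing more can be done
None
```

The job is done and handed in at about 38 s of the 72 s allowed; handing in reports no verdict. The offcut is in the blue tray and the tube is slid home and clamped. The cheater tube is off the handle and lying on the bench.

**Last checks, from the top camera:**
- **Work:** its rear end is at jig x ≈ −24.6 mm, so its centre is at about 45 mm, where 45 is fully home. Its angle to the jig is about 0.002 rad. In the picture it touches the end stop and both locators. The y position was not measured cleanly.
- **Clamp:** the handle is at about −130.5° in the jig's axes, against −129.2° when locked. When swung it ran onto its hard stop at 20 N. It stayed locked after the cheater tube was pulled off.
- **Cheater tube:** flat on the bench with its top at 24.4 mm, clear of the jig and let go.
- **Offcut and bystanders:** the offcut shows in the tray, and the visible bystanders look where they were. The magnet was mostly hidden by the arm in the last picture.

**What failed or disagreed:**
- **First grasp of the offcut:** it missed. The reported tool height reads about 38 mm lower than the real fingertips. I found this from the depth images and corrected for it.
- **Last side-camera check of the work:** it failed because the arm was in the way, so I used the top view only.

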